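# Pack, close and weigh a candle gift box

### The arm

A 7-joint arm with a two-finger parallel gripper is mounted at the origin on the work surface. World frame = base frame: x ahead of the robot, y to its left, z up, the work surface at z = 0. Lengths are in mm, angles in rad, forces in N, time in s.
With the tool pointing down it reaches from about 400 to 750 mm from the base axis. Payload 19.5 kg.
Tool frame: the origin (TCP) lies on the centre line of the jaws, within the pads' length; the fingertips stand 11 mm ahead of it and the grasp point (between the pads) lies 8 mm behind it (bot.tips_ahead is the distance from the TCP to the fingertips, in mm); z points along the fingers, y is the line along which they close (so a half turn about z gives the same grasp; the last joint's range is limited). The gripper opens to 85 mm and grips with 20 to 120 N. Pads are 22 mm wide; open, the fingers measure 114 mm over their backs; the gripper's body (76 mm by 85 mm) begins 54 mm behind the grasp point. The pads swing forward as they close: fully open they stand 13 mm farther back than shut.
Start: joints at [1.264, 0.707, -0.028, 1.485, 0.022, 0.951, -0.075], TCP at [150.481, -554.934, 242.268] pointing down, gripper open.
Joint ranges: [-2.71, 2.71], [-0.32, 2.16], [-1.57, 1.52], [0, 2.45], [-1.46, 4.6], [0, 2.02], [-2.83, 2.83]. Speed limits (rad/s): [1.89, 1.89, 2.57, 2.57, 3.01, 3.01, 3.01].

### API

Orientations are given as a unit quaternion [x, y, z, w].
In Python, from plant import bot gives the robot as it stands. The module is installed in compiled form; this text tells all that it offers.
- The arm moves only by the tool arm_command, never from a script. Its argument "increments" is a list of rows, each a list of 7 numbers: the shift along the tool's x, y, z as a fraction of full scale, then the turn, a rotation vector about the tool's x, y, z as a fraction of full scale, then the finger opening in mm, from 0 to 85.4. In form: [[x, y, z, wx, wy, wz, hand], ...]. A call has 1 to 20 rows; each row is the pose to reach, as a shift and turn from the pose commanded when the call began, along the tool's axes at that moment; what a row does not reach only later rows make up. Full scale, the value 1, is 500 mm for a shift and 120 degrees for a turn. A row lasts 1/12 s, in which the tool goes at most 41.7 mm and 7.16 degrees, less where a joint would pass 70% of its speed; a pose out of reach is approached as far as the arm can. A call with a number of a shift or a turn outside -1 to 1 is refused whole. A call with a gripper value outside its range is refused whole. The fingers move at their own pace and stop on an object; "force" is the grip in N (left out, the last holds). Time passes only in rows, so rows that repeat a pose let the fingers close. It gives the time, the measured TCP pose, the force, the opening and the grip force at its end, in the units of the state.
- bot.get_obs(): the state, without advancing time (a new reading comes with each control period).
- bot.get_image(name): name is "scene" or "top" or "wrist"; returns the picture (384x512x3 uint8, red, green, blue); there is no depth.
- bot.camera_model(name): a dict with "camera_matrix" (3x3 intrinsics, pixels), "rvec" (rotation vector, rad) and "tvec" (3), from world to camera coordinates, as OpenCV has them. Camera axes: x right, y down, z forward; pixel columns grow to the right and rows downward; lengths in mm; the calibration is good to about 2 mm. A picture is of the moment at which its call begins: read the wrist's pose just before it. camera_model takes no time and is no camera call; for the wrist camera it gives the pose at the moment of the call.
- bot.sign_off(): hands the job in; it is judged then, once.
Trained networks look in the newest picture that a camera, given by its name, has taken for a name from the list of things; names that differ only in an ending like _2 or _b are one class to them, and where a whole thing is asked for, a point or a joint stands for the part that bears it (a point fixed in the world has none). Each returns a list of dicts, best first, with "p" (0 to 1); they miss things now and then, are a little off and sometimes report something else, mostly with a low value. They report only what shows in the picture. A call takes as long as a camera call. They do not tell look-alikes from the thing itself.
- bot.find_in(label, camera): "extent" ([centre column, centre row, width, height] in pixels, round what is visible of it).
- bot.silhouettes(label, camera): "mask" (384x512 bool, what is visible of it) and "extent" ([centre column, centre row, width, height] in pixels, round what is visible of it).
- bot.tip_of(label, camera): "position" ([column, row] in pixels: a listed point, or the origin of a listed thing).
The state is a dict: "t": time; "qpos": joint angles; "dq": joint speeds; "joint_efforts": joint torques, N m; "ee_pos": TCP position; "tool_rot": TCP orientation; "force": force on the tool from outside, world axes, zero at the start; "torque": the same for the moment, N m; "width": finger opening in mm; "grip_force": force on a finger pad.
Only numpy, scipy, OpenCV 4.12 (cv2) and the standard library are available. Lean on these libraries where they do the work, as an engineer would, in place of code of your own. Each camera call takes 0.05 s, during which the arm holds its last target. There are 200 camera calls.

### The job

Tare the scale with the gift box standing on it still empty: push the tare button fully down and let it up. Then stand all the finished candles (the jars with a knobbed wooden lid) upright in the box, one to a cell and set down gently as they are glass, slide the box's cover fully shut, and only then push the print button fully down and let it up to print the net weight. Never press tare once a candle is in the box or print while the cover is open, and leave the bare candle, the oil bottle and the mug where they stand.

Things in the scene. Friction and masses are not known exactly. Their poses are not given: they have to be found in the camera images.
- scale: bench scale, fixed, turned a little: steel platter 210 x 230 mm, its top 50 mm above the table; along its front (the robot's side, the scale's -x) a grey key console 85 mm deep, 250 mm wide, 85 mm high with a display between two white push buttons. Origin: on the table under the platter's middle; x away from the robot, y to the robot's left
- tare_button_top (a point): centre of the top of the tare button: the smaller white round button (26 mm across), at the left (+y) end of the console, standing 18 mm above the console. Pressed straight down
- tare_button (a joint): travel of the tare button, m: 0 up, 0.006 fully down; sprung, 1.5 N to start, 5 N fully down
- print_button_top (a point): centre of the top of the print button: the larger white round button (38 mm across), at the right (-y) end of the console, standing 18 mm above the console. Pressed straight down
- print_button (a joint): travel of the print button, m: 0 up, 0.006 fully down; sprung, 1.5 N to start, 5 N fully down
- gift_box: plywood box fixed on the platter, outside 168 (x) x 198 mm (y), walls 8 mm thick and 124 mm high (the +y end wall, under the cover, 111 mm). Origin: centre of its underside. Inner floor 11 mm above the origin. Four open cells 74 x 74 mm, centres at x = +-0.039, y = -0.054 and +0.024 m, between cardboard dividers 4 mm thick reaching z = 0.066; at the +y end a narrow slot with a matchbox
- cover (a joint): flat plywood slide-in cover of the box, 160 x 190 x 6 mm, its top 118 mm above the box's origin, 6 mm below the tops of the long walls. m: 0 fully shut, grows as it slides along the box's +y, 0.158 fully open: all four cells clear, its last 30 mm still in the grooves over the slot. Found shut or partly open; slides with about 2 N and stays where left
- cover_pull (a point): top centre of the cover's pull: an upright wooden bar on the cover near its +y end, 70 mm long (along the box's x), 14 mm thick (along the box's y) and 22 mm high above the cover's top; in box coordinates x = 0, y = 0.080 + cover, z = 0.140
- candle1: finished candle: cream wax in a round glass jar 62 mm across, closed by a wooden lid that is fast on it; on it an upright round wooden knob 24 mm across, 26 mm tall, to hold it by. Jar and lid reach 68 mm, the knob 94 mm above the foot. 0.25 kg (varies). Origin: centre of its foot, z up the jar. Absent (None) in some runs
- candle2: finished candle: cream wax in a round glass jar 62 mm across, closed by a wooden lid that is fast on it; on it an upright round wooden knob 24 mm across, 26 mm tall, to hold it by. Jar and lid reach 68 mm, the knob 94 mm above the foot. 0.25 kg (varies). Origin: centre of its foot, z up the jar. Absent (None) in some runs
- candle3: finished candle: cream wax in a round glass jar 62 mm across, closed by a wooden lid that is fast on it; on it an upright round wooden knob 24 mm across, 26 mm tall, to hold it by. Jar and lid reach 68 mm, the knob 94 mm above the foot. 0.25 kg (varies). Origin: centre of its foot, z up the jar. Absent (None) in some runs
- candle4: finished candle: cream wax in a round glass jar 62 mm across, closed by a wooden lid that is fast on it; on it an upright round wooden knob 24 mm across, 26 mm tall, to hold it by. Jar and lid reach 68 mm, the knob 94 mm above the foot. 0.25 kg (varies). Origin: centre of its foot, z up the jar. Absent (None) in some runs
- bare_candle: bystander: the same glass jar of wax, 62 mm across and 58 mm tall, without a lid, a thin wick showing; stands among the finished candles. Origin: centre of its foot
- oil_bottle: bystander: amber glass bottle, 56 mm across, 150 mm tall, black cap. Origin: centre of its foot
- enamel_mug: bystander: white mug, 80 mm across the rim, 85 mm tall, handle at its +y. Origin: centre of its foot
Not all that is in view belongs to the job. Leave any red look-alike of the candle4 alone.

How it is judged (in metres and radians):
On the way, in this order (a step that is already met when the one before it is completed fails the run):
1. the tare button is fully down, the box still empty (value of joint tare_button above 0.005 m), for 0.1 s.
2. the tare button is up again (value of joint tare_button below 0.001 m), for 0.1 s.
3. every finished candle stands in a cell of the box and the cover is fully shut (x of candle1 in the frame of gift_box between -0.076 and 0.076 m and y of candle1 in the frame of gift_box between -0.091 and 0.061 m and z of candle1 in the frame of gift_box between 0 and 0.02 m and angle between each of candle1, candle2, candle3, candle4's own z axis and vertical below 0.15 rad and x of candle2 in the frame of gift_box between -0.076 and 0.076 m and y of candle2 in the frame of gift_box between -0.091 and 0.061 m and z of candle2 in the frame of gift_box between 0 and 0.02 m and x of candle3 in the frame of gift_box between -0.076 and 0.076 m and y of candle3 in the frame of gift_box between -0.091 and 0.061 m and z of candle3 in the frame of gift_box between 0 and 0.02 m and x of candle4 in the frame of gift_box between -0.076 and 0.076 m and y of candle4 in the frame of gift_box between -0.091 and 0.061 m and z of candle4 in the frame of gift_box between 0 and 0.02 m and value of joint cover below 0.005 m), for 0.2 s.
4. the print button is fully down (value of joint print_button above 0.005 m), for 0.1 s.
5. the print button is up again (value of joint print_button below 0.001 m), for 0.1 s.
At the end, for the whole second after the job is handed in: every finished candle present stands upright (within 0.15 rad) and at rest on the floor of a cell of the gift box (foot less than 20 mm above the box's origin), the cover is shut to within 5 mm, and both buttons are up (within 1 mm) (all of step 3 and linear speed of each of candle1, candle2, candle3, candle4 below 0.02 m/s and value of joint each of tare_button, print_button below 0.001 m); the robot touches nothing.
It fails at once if tare pressed with a candle in the box (value of joint tare_button above 0.003 m and ((x of candle1 in the frame of gift_box between -0.084 and 0.084 m and y of candle1 in the frame of gift_box between -0.099 and 0.099 m and z of candle1 in the frame of gift_box below 0.1 m) or (x of candle2 in the frame of gift_box between -0.084 and 0.084 m and y of candle2 in the frame of gift_box between -0.099 and 0.099 m and z of candle2 in the frame of gift_box below 0.1 m) or (x of candle3 in the frame of gift_box between -0.084 and 0.084 m and y of candle3 in the frame of gift_box between -0.099 and 0.099 m and z of candle3 in the frame of gift_box below 0.1 m) or (x of candle4 in the frame of gift_box between -0.084 and 0.084 m and y of candle4 in the frame of gift_box between -0.099 and 0.099 m and z of candle4 in the frame of gift_box below 0.1 m))).
It fails at once if print pressed with the cover open (by 10 mm or more) (value of joint print_button above 0.003 m and value of joint cover above 0.01 m).
It fails at once if a candle dropped into the box: inside its walls, foot still over 9 mm above the floor, and faster than 0.6 m/s (((x of candle1 in the frame of gift_box between -0.084 and 0.084 m and y of candle1 in the frame of gift_box between -0.099 and 0.099 m and z of candle1 in the frame of gift_box below 0.1 m) and z of candle1 in the frame of gift_box above 0.02 m and linear speed of candle1 above 0.6 m/s) or ((x of candle2 in the frame of gift_box between -0.084 and 0.084 m and y of candle2 in the frame of gift_box between -0.099 and 0.099 m and z of candle2 in the frame of gift_box below 0.1 m) and z of candle2 in the frame of gift_box above 0.02 m and linear speed of candle2 above 0.6 m/s) or ((x of candle3 in the frame of gift_box between -0.084 and 0.084 m and y of candle3 in the frame of gift_box between -0.099 and 0.099 m and z of candle3 in the frame of gift_box below 0.1 m) and z of candle3 in the frame of gift_box above 0.02 m and linear speed of candle3 above 0.6 m/s) or ((x of candle4 in the frame of gift_box between -0.084 and 0.084 m and y of candle4 in the frame of gift_box between -0.099 and 0.099 m and z of candle4 in the frame of gift_box below 0.1 m) and z of candle4 in the frame of gift_box above 0.02 m and linear speed of candle4 above 0.6 m/s)).
It fails at once if a bystander shifted by over 50 mm or tipped (distance of any of bare_candle, oil_bottle, enamel_mug from where it was at the start of the episode above 0.05 m or angle between any of bare_candle, oil_bottle, enamel_mug's own z axis and vertical above 0.5 rad).
Of candle1, candle2, candle3, candle4 only 2 to 4 are there at a start; the rules pass over those that are not, and their reading is None.
At some moment in a run one of candle1, candle2, candle3, candle4 may be knocked a few centimetres aside while the robot is not near it.
It also fails if it takes over 210 s, if anything falls off the work surface, if the arm or the gripper's body presses on something with over 40 N, if the wrist force passes 120 N, or if a joint passes its speed limit or range.

## Working session

There is one attempt and no reset: what is moved stays moved. The work goes in short steps, Python scripts to look and compute and a tool call to move; the robot and the scene stay as the last step left them, time stands still between calls to the robot, and variables do not carry over. Pictures are saved under pics/ and viewed, at most 14 in all, crops included, and the job is handed in when it is done.

Besides the shell and the picture viewer there is one more tool, called after ">>>" as a command line: name --pt "numbers of a row" for each row, then --argument value for the rest. arm_command: Moves the arm, as the interface text tells. Its arguments: {"type":"object","properties":{"increments":{"type":"array","items":{"type":"array","items":{"type":"number"}}},"force":{"type":"number"}},"required":["increments"]}

```bash
mkdir -p pics
cat > h.py <<'E'
import numpy as np, cv2
from scipy.spatial.transform import Rotation as R
from plant import bot
def cam(n):
    m=bot.camera_model(n); K=np.array(m["camera_matrix"],float); Rm=cv2.Rodrigues(np.array(m["rvec"],float))[0]; t=np.array(m["tvec"],float).ravel(); return K,Rm,t
def ray(n,px,z):
    K,Rm,t=cam(n); d=Rm.T@np.linalg.inv(K)@np.array([px[0],px[1],1.]); c=-Rm.T@t
    return c+d*(z-c[2])/d[2]
def proj(n,P):
    K,Rm,t=cam(n); q=(K@(Rm@np.atleast_2d(P).T+t[:,None])).T; return q[:,:2]/q[:,2:]
def save(n,f,img=None):
    im=bot.get_image(n) if img is None else img
    cv2.imwrite('pics/'+f,im[...,::-1]); return im
def go(target,yaw=None):
    """fraction rows: tool-axis shift to world target mm"""
    o=bot.get_obs(); Rt=R.from_quat(o['tool_rot']); return Rt.inv().apply(np.array(target)-o['ee_pos'])/500
E
python3 - <<'E'
from h import *
a=save('scene','s0.png'); b=save('top','t0.png')
cv2.imwrite('pics/both.png',np.hstack([cv2.resize(a,(800,600))])[...,::-1]); cv2.imwrite('pics/topb.png',cv2.resize(b,(800,600))[...,::-1])
for c in('scene','top'):
    for l in('candle1','bare_candle','oil_bottle','enamel_mug','gift_box'):
        print(c,l,[(np.round(d['extent']).tolist(),round(d['p'],2)) for d in bot.find_in(l,c)])
    for l in('tare_button_top','print_button_top','cover_pull','gift_box','scale'):
        print(c,l,[(np.round(d['position'],1).tolist(),round(d['p'],2)) for d in bot.tip_of(l,c)])
print(bot.get_obs())
for c in('scene','top'): K,Rm,t=cam(c); print(c,K[0,0],-Rm.T@t, Rm[2])
E
```

```text
scene candle1 [([207.0, 199.0, 16.0, 22.0], 0.89), ([169.0, 164.0, 16.0, 20.0], 0.81), ([180.0, 138.0, 13.0, 23.0], 0.8), ([223.0, 156.0, 15.0, 23.0], 0.74), ([192.0, 177.0, 14.0, 27.0], 0.73), ([168.0, 185.0, 19.0, 21.0], 0.52), ([231.0, 182.0, 16.0, 27.0], 0.51)]
scene bare_candle [([191.0, 151.0, 18.0, 19.0], 0.72)]
scene oil_bottle [([374.0, 242.0, 22.0, 33.0], 0.93), ([229.0, 186.0, 14.0, 24.0], 0.15)]
scene enamel_mug [([385.0, 289.0, 32.0, 40.0], 0.82)]
scene gift_box [([262.0, 226.0, 86.0, 84.0], 0.98)]
scene tare_button_top [([225.3, 163.0], 0.7), ([208.7, 201.4], 0.47), ([303.1, 205.3], 0.43)]
scene print_button_top [([267.0, 187.5], 0.39), ([302.1, 208.5], 0.28)]
scene cover_pull [([291.3, 230.6], 0.76)]
scene gift_box [([257.2, 229.6], 0.55)]
scene scale []
top candle1 [([341.0, 225.0, 17.0, 21.0], 0.83), ([348.0, 188.0, 18.0, 19.0], 0.83), ([378.0, 183.0, 17.0, 18.0], 0.66), ([309.0, 205.0, 16.0, 22.0], 0.62), ([401.0, 215.0, 22.0, 16.0], 0.61), ([352.0, 161.0, 15.0, 18.0], 0.52), ([310.0, 175.0, 18.0, 20.0], 0.51)]
top bare_candle [([375.0, 209.0, 23.0, 20.0], 0.54)]
to
[... 571 characters left out ...]
.00161074,  0.00069692]), 'joint_efforts': array([-3.17771810e-04, -8.82969403e+01,  1.23490892e+00, -2.36374140e+01,
        1.72575284e-02,  1.67039783e-03,  1.78416036e-05]), 'ee_pos': array([ 150.45433285, -554.93753293,  242.28352937]), 'tool_rot': array([ 9.91254319e-01,  1.31965422e-01, -8.21739284e-06, -4.98486012e-05]), 'force': array([0.28893129, 0.82588295, 0.41590209]), 'torque': array([-0.00428701, -0.04327515,  0.07230477]), 'grip_force': 0.0, 'width': 85.27090102879859}
scene 356.9747950910729 [1070.7472896   472.73517554 1117.96770217] [-0.43980667 -0.41892266 -0.7944016 ]
top 357.90594986666673 [ 252.23322818  -51.74490763 1384.53079725] [ 0.2159323   0.00583142 -0.97639092]
```

View pics/both.png

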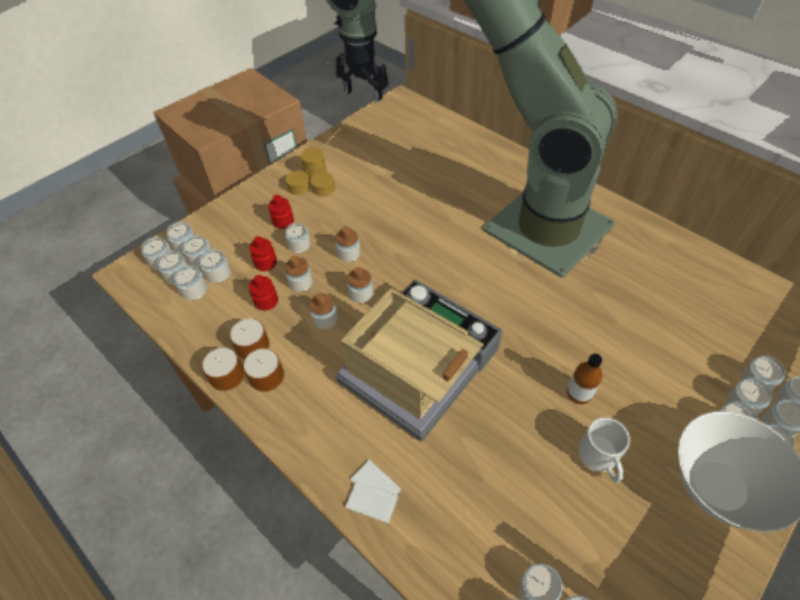

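View pics/topb.png

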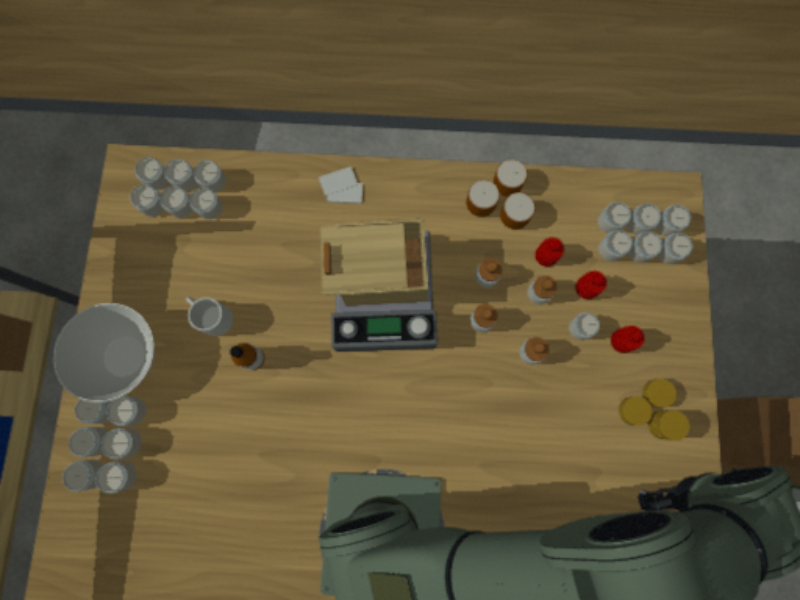

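The scene shows seven knobbed jars. In the 800-px top view, four have natural wood lids at (489,271), (543,289), (484,318) and (535,350), and these fit the description. The three red ones at (549,252), (591,285) and (628,339) are look-alikes. The bare candle is at (585,325). The cover looks partly open, with a dark gap on its right. Next I'll confirm with one crop and localise everything.

Run:
```python
from h import *
b=bot.get_image('top'); a=bot.get_image('scene')
A=cv2.resize(b[135:245,195:415],(800,400),interpolation=cv2.INTER_CUBIC); cv2.imwrite('pics/crop.png',A[...,::-1])
def tri(p1,p2):
    P=[]
    for n in('scene','top'):
        K,Rm,t=cam(n); P.append(K@np.c_[Rm,t])
    X=cv2.triangulatePoints(P[0],P[1],np.array(p1,float).reshape(2,1),np.array(p2,float).reshape(2,1)).ravel(); return X[:3]/X[3]
for c in('scene','top'):
    im=a if c=='scene' else b
    for l in ('candle1','bare_candle','oil_bottle','enamel_mug'):
        for d in bot.tip_of(l,c): print(c,l,np.round(d['position'],1),round(d['p'],2),'foot',np.round(ray(c,d['position'],0)[:2],0))
    for d in bot.silhouettes('candle1',c):
        m=d['mask']; px=im[m].mean(0).round(); print(c,'sil',np.round(d['extent'],1),px,'z40',np.round(ray(c,d['extent'][:2],47)[:2]))
for l,z,cands in (('tare',103,{'top':[(220.4,211.8),(348/1.5625,327/1.5625)],'scene':[(303.1,205.3),(478/1.5625,329/1.5625)]}),('print',103,{'top':[(267.8,209.7),(418/1.5625,326/1.5625)],'scene':[(267,187.5),(419/1.5625,294/1.5625)]}),('pull',190,{'top':[(210,165.2)],'scene':[(291.3,230.6)]}),('box',50,{'top':[(245.8,173.8)],'scene':[(257.2,229.6)]})):
    for c in cands:
        for p in cands[c]: print(l,c,np.round(ray(c,p,z)))
print('tri pull',tri((291.3,230.6),(210,165.2)))
```

```text
scene candle1 [225.9 159.2] 0.8 foot [ 421. -347.]
scene candle1 [192.3 180. ] 0.8 foot [ 592. -366.]
scene candle1 [169.5 171.9] 0.66 foot [ 626. -470.]
scene candle1 [232.1 189.1] 0.59 foot [ 516. -212.]
scene candle1 [182.1 142.2] 0.58 foot [ 479. -566.]
scene candle1 [169.9 190.9] 0.55 foot [ 688. -390.]
scene candle1 [209.5 201.7] 0.51 foot [ 618. -234.]
scene candle1 [380.  291.1] 0.39 foot [491. 443.]
scene bare_candle [187.1 156.1] 0.54 foot [ 519. -484.]
scene bare_candle [381.6 290.5] 0.33 foot [486. 445.]
scene oil_bottle [369.8 253.5] 0.6 foot [396. 345.]
scene enamel_mug [380.6 290.4] 0.71 foot [487. 443.]
scene sil [179.9 136.8  18.7  25.2] [144.  29.  24.] z40 [ 489. -554.]
scene sil [231.3 183.2  19.5  26. ] [141. 120.  97.] z40 [ 521. -206.]
scene sil [223.4 155.8  13.7  22.5] [142. 122.  98.] z40 [ 442. -334.]
scene sil [205.9 196.7  16.6  22.5] [125. 104.  81.] z40 [ 631. -231.]
scene sil [191.3 176.4  11.   23.5] [144. 125. 102.] z40 [ 602. -348.]
scene sil [168.8 183.9  18.5  22.5] [148.  30.  25.] z40 [ 685. -384.]
scene sil [169.2 162.6  17.5  18.5] [144.  38. 
[... 753 characters left out ...]
3.4  19.8  18.8] [106.  82.  54.] z40 [ 441. -341.]
top sil [378.9 183.4  17.6  17. ] [116.  11.   6.] z40 [ 604. -484.]
top sil [350.1 186.6  18.5  18.8] [105.  83.  56.] z40 [ 585. -373.]
top sil [311.2 172.8  17.1  19.2] [98. 75. 48.] z40 [ 633. -222.]
top sil [309.7 204.6  18.4  18.4] [102.  78.  50.] z40 [ 507. -219.]
tare top [454. 110. 103.]
tare top [463. 103. 103.]
tare scene [453.  85. 103.]
tare scene [464. 106. 103.]
print top [470. -61. 103.]
print top [474. -59. 103.]
print scene [478. -60. 103.]
print scene [477. -55. 103.]
pull top [601. 148. 190.]
pull scene [603. 150. 190.]
box top [615.  30.  50.]
box scene [609.  11.  50.]
tri pull [601.80396623 148.89851061 187.22043791]
```

View pics/crop.png

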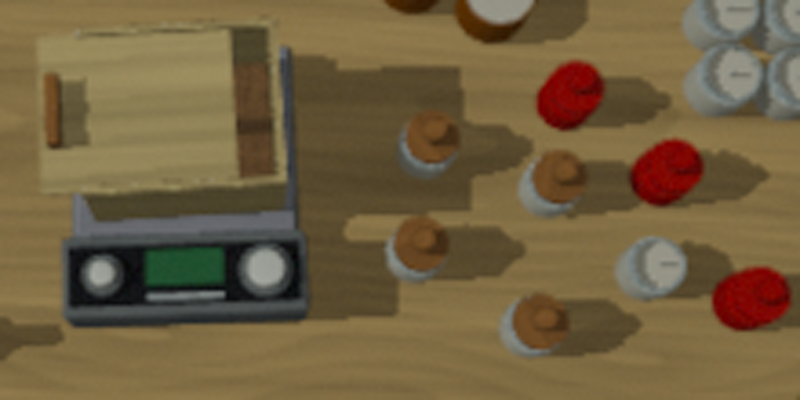

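The crop confirms it: four natural-wood knobbed jars, with the three red ones and the bare candle standing separately. The cover is about 35 mm open, with its gap on the -y side. I'll move above the console for a wrist view.

```bash
cat >> h.py <<'E'
def plan(*wps):
    """wps: (x,y,z,yaw_deg of tool x) -> increments from the present pose"""
    o=bot.get_obs(); R0=R.from_quat(o['tool_rot']); 
    print('at',round(o['t'],2),np.round(o['ee_pos'],1),'yaw',round(float(np.degrees(np.arctan2(*R0.as_matrix()[[1,0],0]))),2),'w',round(o['width'],1),'F',np.round(o['force'],1),'q1,7',np.round(o['qpos'][[0,6]],2))
    for x,y,z,yw in wps:
        Rd=R.from_euler('z',yw,degrees=True)*R.from_quat([1,0,0,0])
        print(np.round(R0.inv().apply(np.array([x,y,z])-o['ee_pos'])/500,4).tolist(),np.round((R0.inv()*Rd).as_rotvec(degrees=True)/120,4).tolist(), np.linalg.norm(np.array([x,y,z])-o['ee_pos']).round())
E
python3 -c "
from h import *
plan((400,-300,350,10),(400,30,380,4.2))"
```

```text
at 1.7 [ 150.5 -554.9  242.3] yaw 15.17 w 85.5 F [-0.4  0.2 -0.1] q1,7 [ 1.26 -0.08]
[0.6151, -0.3615, -0.2154] [-0.0001, 0.0, 0.0431] 373.0
[0.7878, -0.9985, -0.2753] [-0.0001, 0.0, 0.0914] 651.0
```

>>> arm_command --pt "0.615 -0.36 -0.215 0 0 0.043 0" --pt "0.615 -0.36 -0.215 0 0 0.043 0" --pt "0.615 -0.36 -0.215 0 0 0.043 0" --pt "0.615 -0.36 -0.215 0 0 0.043 0" --pt "0.615 -0.36 -0.215 0 0 0.043 0" --pt "0.615 -0.36 -0.215 0 0 0.043 0" --pt "0.615 -0.36 -0.215 0 0 0.043 0" --pt "0.615 -0.36 -0.215 0 0 0.043 0" --pt "0.615 -0.36 -0.215 0 0 0.043 0" --pt "0.788 -0.998 -0.275 0 0 0.0914 0" --pt "0.788 -0.998 -0.275 0 0 0.0914 0" --pt "0.788 -0.998 -0.275 0 0 0.0914 0" --pt "0.788 -0.998 -0.275 0 0 0.0914 0" --pt "0.788 -0.998 -0.275 0 0 0.0914 0" --pt "0.788 -0.998 -0.275 0 0 0.0914 0" --pt "0.788 -0.998 -0.275 0 0 0.0914 0" --pt "0.788 -0.998 -0.275 0 0 0.0914 0" --pt "0.788 -0.998 -0.275 0 0 0.0914 0" --pt "0.788 -0.998 -0.275 0 0 0.0914 0" --pt "0.788 -0.998 -0.275 0 0 0.0914 0"

```text
t: 3.37
ee_pos: [400.2, 29.3, 379.8]
tool_rot: [0.999, 0.037, 0.0, 0.0]
force: [0.5, -0.6, 0.3]
width: -0.1
grip_force: 0.0
```

Run:
```python
from h import *
plan((463,104,150,4.2))
im=save('wrist','w1.png')
for l in('tare_button_top','print_button_top','cover_pull','gift_box'):
    for d in bot.tip_of(l,'wrist'): print(l,np.round(d['position'],1),round(d['p'],2),[np.round(ray('wrist',d['position'],z)[:2],1).tolist() for z in (50,103,190)])
g=bot.silhouettes('print_button_top','wrist')
for d in g: print(np.round(d['extent']),d['p'])
K,Rm,t=cam('wrist'); print(K[0,0],-Rm.T@t,Rm[2])
```

```text
at 3.37 [400.2  29.3 379.8] yaw 4.19 w -0.1 F [ 0.5 -0.6  0.3] q1,7 [-0.14 -1.66]
[0.1363, -0.1399, 0.4596] [0.0001, -0.0, -0.0] 250.0
tare_button_top [210.1 108.6] 0.6 [[463.8, 109.4], [466.1, 100.8], [469.8, 86.6]]
print_button_top [322.5 108.6] 0.84 [[477.2, -76.7], [477.9, -63.9], [479.2, -43.0]]
gift_box [267.6   4.2] 0.61 [[618.1, 27.3], [602.6, 28.1], [577.3, 29.5]]
gift_box [325.1 108.3] 0.37 [[478.0, -80.6], [478.7, -67.3], [479.7, -45.6]]
265.93510898028904 [483.66141534  34.78482401 511.37666914] [-0.32112745 -0.02343187 -0.94674606]
```

View pics/w1.png

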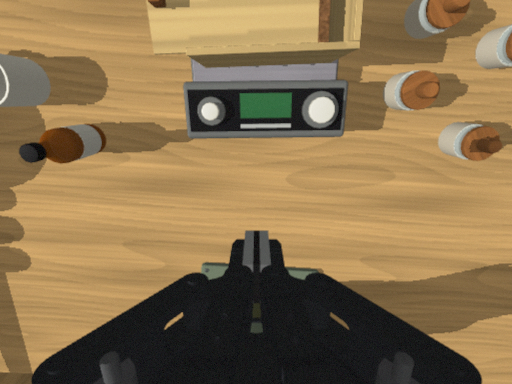

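The wrist view shows tare at (210,109), print at (321,109), and four wood-lidded candles on the right. I'll go above tare and press.

>>> arm_command --pt "0.142 -0.1335 0.25 0 0 0 0" --pt "0.142 -0.1335 0.45 0 0 0 0" --pt "0.142 -0.1335 0.45 0 0 0 0" --pt "0.142 -0.1335 0.48 0 0 0 0" --pt "0.142 -0.1335 0.48 0 0 0 0" --pt "0.142 -0.1335 0.5 0 0 0 0" --pt "0.142 -0.1335 0.51 0 0 0 0" --pt "0.142 -0.1335 0.515 0 0 0 0" --pt "0.142 -0.1335 0.52 0 0 0 0"

```text
t: 4.42
ee_pos: [465.8, 101.1, 119.6]
tool_rot: [0.999, 0.037, -0.001, 0.0]
force: [0.5, 0.7, 0.3]
width: -0.1
grip_force: 0.0
```

```bash
python3 -c "
from h import *
plan((466,101,106,4),(466,101,104,4))"
```

```text
at 4.42 [465.8 101.1 119.6] yaw 4.19 w -0.1 F [0.5 0.7 0.3] q1,7 [-0.27 -1.81]
[0.0005, 0.0003, 0.0272] [0.0002, 0.0008, 0.0016] 14.0
[0.0005, 0.0003, 0.0312] [0.0002, 0.0008, 0.0016] 16.0
```

>>> arm_command --pt "0 0 0.01 0 0 0 0" --pt "0 0 0.016 0 0 0 0" --pt "0 0 0.02 0 0 0 0" --pt "0 0 0.024 0 0 0 0" --pt "0 0 0.027 0 0 0 0" --pt "0 0 0.027 0 0 0 0" --pt "0 0 0.027 0 0 0 0"

```text
t: 5.0
ee_pos: [466.8, 101.1, 110.4]
tool_rot: [0.999, 0.036, 0.002, -0.0]
force: [-16.2, -5.0, 91.5]
width: 0.2
grip_force: 45.6
```

Bottomed: 91 N is well above the 5 N needed. I'll let it up.

>>> arm_command --pt "0 0 -0.02 0 0 0 0" --pt "0 0 -0.06 0 0 0 0" --pt "0 0 -0.1 0 0 0 0" --pt "0 0 -0.1 0 0 0 0"

```text
t: 5.33
ee_pos: [467.3, 101.6, 160.1]
tool_rot: [0.999, 0.036, 0.003, -0.001]
force: [0.0, -0.4, 0.5]
width: 0.3
grip_force: 0.0
```

Run:
```python
from h import *
plan((520,101,300,4),(604,148,250,4),(604,148,184,4))
save('wrist','w2.png')
for c in('wrist','scene','top'):
  if c!='wrist': bot.get_image(c)
  for l in('cover_pull','gift_box'):
    for d in bot.tip_of(l,c): print(c,l,np.round(d['position'],1),round(d['p'],2),[np.round(ray(c,d['position'],z)[:2],1).tolist() for z in (50,190)])
```

```text
at 5.33 [467.3 101.6 160.1] yaw 4.17 w 0.3 F [ 0.  -0.4  0.5] q1,7 [-0.27 -1.81]
[0.1065, 0.0085, -0.2792] [-0.0005, -0.0026, 0.0014] 149.0
[0.2803, -0.0729, -0.1782] [-0.0005, -0.0026, 0.0014] 170.0
[0.2796, -0.0727, -0.0462] [-0.0005, -0.0026, 0.0014] 146.0
wrist gift_box [359.3  14.9] 0.83 [[617.4, 32.1], [577.5, 76.2]]
wrist gift_box [256.3 219.7] 0.53 [[438.1, 98.8], [503.5, 103.7]]
scene cover_pull [293. 232.] 0.92 [[532.7, 109.8], [603.2, 157.4]]
scene gift_box [261.1 228.2] 0.72 [[595.3, 17.3], [657.7, 77.0]]
scene gift_box [192.6 180.7] 0.65 [[614.5, -325.3], [674.3, -220.7]]
scene gift_box [295.4 231. ] 0.35 [[524.0, 113.4], [595.6, 160.5]]
top cover_pull [208.9 163.6] 0.73 [[648.5, 176.1], [607.0, 152.2]]
top gift_box [246.1 174.2] 0.72 [[613.4, 29.2], [575.5, 20.7]]
```

>>> arm_command --pt "0.05 -0.03 -0.2 0 0 0 45" --pt "0.1 -0.09 -0.35 0 0 0 45" --pt "0.12 -0.09 -0.35 0 0 0 45" --pt "0.12 -0.09 -0.35 0 0 0 45" --pt "0.12 -0.09 -0.35 0 -0.0026 0 45" --pt "0.12 -0.09 -0.35 0 -0.0026 0 45" --pt "0.12 -0.09 -0.35 0 -0.0026 0 45"

```text
t: 6.37
ee_pos: [522.8, 151.1, 331.4]
tool_rot: [0.999, 0.037, -0.002, -0.0]
force: [0.1, -0.1, -1.1]
width: 45.1
grip_force: 0.0
```

Run:
```python
from h import *
plan((604,150,250,4),(604,150,184,4))
im=save('wrist','w3.png')
for l in('cover_pull','gift_box'):
    for d in bot.tip_of(l,'wrist'): print(l,np.round(d['position'],1),round(d['p'],2),[np.round(ray('wrist',d['position'],z)[:2],1).tolist() for z in (50,190)])
for d in bot.silhouettes('cover_pull','wrist'): print(np.round(d['extent']),d['p'])
K,Rm,t=cam('wrist'); print(-Rm.T@t)
```

```text
at 6.37 [522.8 151.1 331.4] yaw 4.22 w 45.1 F [ 0.1 -0.1 -1.1] q1,7 [-0.33 -1.84]
[0.1626, 0.0141, 0.162] [-0.0001, 0.0023, 0.0019] 115.0
[0.1632, 0.0141, 0.294] [-0.0001, 0.0023, 0.0019] 168.0
cover_pull [262.   99.5] 0.77 [[604.2, 147.3], [605.0, 150.4]]
gift_box [343.7  97.4] 0.69 [[615.8, 28.4], [612.6, 72.0]]
[342.  91. 199. 169.] 0.96
[606.54843882 156.28718719 461.39558437]
```

View pics/w3.png

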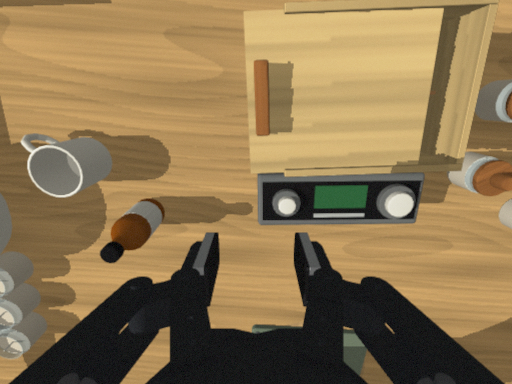

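The pull is at (262,99), giving world (605,150), so the cover is about 42 mm open. I'll grip it.

>>> arm_command --pt "0.08 0.01 0.08 0 0 0 45" --pt "0.164 0.0141 0.14 0 0.0023 0 45" --pt "0.164 0.0141 0.162 0 0.0023 0 45" --pt "0.164 0.0141 0.2 0 0.0023 0 45" --pt "0.164 0.0141 0.25 0 0.0023 0 45" --pt "0.164 0.0141 0.28 0 0.0023 0 45" --pt "0.164 0.0141 0.294 0 0.0023 0 45" --pt "0.164 0.0141 0.294 0 0.0023 0 45" --force 30

```text
t: 7.23
ee_pos: [603.4, 149.4, 182.3]
tool_rot: [0.999, 0.037, -0.002, 0.0]
force: [-0.3, -0.3, 0.4]
width: 45.0
grip_force: 0.0
```

>>> arm_command --pt "0 0 0 0 0 0 5" --pt "0 0 0 0 0 0 5" --pt "0 0 0 0 0 0 5" --pt "0 0 0 0 0 0 5" --pt "0 0 0 0 0 0 5" --pt "0 0 0 0 0 0 5"

```text
t: 7.73
ee_pos: [604.6, 149.9, 185.1]
tool_rot: [0.999, 0.037, 0.001, -0.0]
force: [-1.3, -0.8, 6.6]
width: 13.2
grip_force: 31.3
```

>>> arm_command --pt "0 -0.03 0 0 0 0 5" --pt "0 -0.06 0 0 0 0 5" --pt "0 -0.09 0 0 0 0 5" --pt "0 -0.12 0 0 0 0 5" --pt "0 -0.15 0 0 0 0 5" --pt "0 -0.18 0 0 0 0 5" --pt "0 -0.21 0 0 0 0 5" --pt "0 -0.225 0 0 0 0 5" --pt "0 -0.232 0 0 0 0 5" --pt "0 -0.232 0 0 0 0 5" --pt "0 -0.232 0 0 0 0 5"

```text
t: 8.65
ee_pos: [592.2, 266.5, 184.8]
tool_rot: [0.999, 0.038, -0.004, -0.0]
force: [-30.3, -2.1, 21.9]
width: 13.0
grip_force: 31.7
```

>>> arm_command --pt "0 0 0 0 0 0 40" --pt "0 0 0 0 0 0 40" --pt "0 0 0 0 0 0 40" --pt "0 0 0 0 0 0 40" --pt "0 0 -0.1 0 0 0 40" --pt "0 0 -0.2 0 0 0 40" --pt "0 0 -0.3 0 0 0 40" --pt "-0.1 0.1 -0.35 0 0 0 60" --pt "-0.2 0.2 -0.35 0 0 0 60" --pt "-0.2 0.3 -0.35 0 0 0 60" --pt "-0.2 0.4 -0.35 0 0 0 60" --pt "-0.2 0.46 -0.35 0 0 0 60" --pt "-0.2 0.46 -0.35 0 0 0 60" --pt "-0.2 0.46 -0.35 0 0 0 60"

```text
t: 9.82
ee_pos: [512.2, 23.5, 359.8]
tool_rot: [0.999, 0.034, 0.0, 0.001]
force: [1.3, 0.2, 0.3]
width: 59.9
grip_force: 0.0
```

Run:
```python
from h import *
plan((480,-150,350,4))
im=save('wrist','w4.png')
for l in('cover_pull','gift_box','tare_button_top','print_button_top'):
    for d in bot.tip_of(l,'wrist'): print(l,np.round(d['position'],1),round(d['p'],2),[np.round(ray('wrist',d['position'],z)[:2],1).tolist() for z in (50,103,174,190)])
```

```text
at 9.82 [512.2  23.5 359.8] yaw 3.93 w 59.9 F [1.3 0.2 0.3] q1,7 [-0.11 -1.61]
[-0.0881, 0.3418, 0.0203] [0.0009, -0.0003, -0.0006] 177.0
cover_pull [29.3 83.2] 0.73 [[596.2, 380.1], [596.2, 338.1], [596.2, 281.8], [596.2, 269.1]]
gift_box [256.4  84.6] 0.97 [[618.1, 34.0], [615.5, 33.8], [612.0, 33.7], [611.2, 33.6]]
tare_button_top [200.7 187.7] 0.75 [[443.8, 120.4], [462.2, 110.1], [486.8, 96.2], [492.3, 93.1]]
print_button_top [315.9 184.7] 0.87 [[464.1, -78.6], [480.0, -64.9], [501.4, -46.6], [506.2, -42.4]]
print_button_top [201.2 186.5] 0.29 [[446.0, 120.2], [464.1, 110.0], [488.3, 96.3], [493.8, 93.2]]
```

View pics/w4.png

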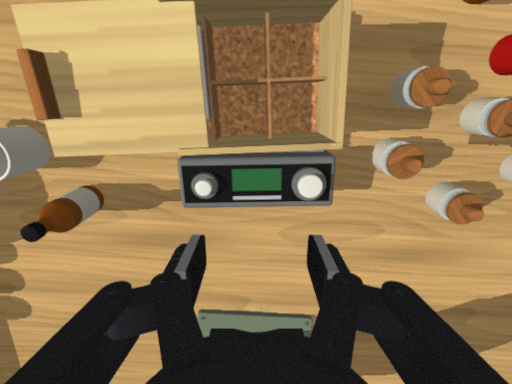

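The cells are clear. The divider crossing is at (268,79), with arm ends at (326,77) and (212,81), and the walls are visible. I'll fit the box frame and view the candles from the wrist.

Run:
```python
from h import *
for n,p,z in(('cross',(268,79),116),('R',(325,77),116),('L',(212,81.5),116),('T',(268,14),116),('B',(268,138),116),('Rtop outer corner',(345,149),174),('wallRtop', (351,2),174),('consoleL',(181,152),85),('consoleR',(332,150),85)):
    print(n,np.round(ray('wrist',p,z)[:2],1))
# predicted projections
for yaw in (4,5,6):
  th=np.radians(yaw); c,s=np.cos(th),np.sin(th)
  o=ray('wrist',(268,79),116)[:2]-np.array([[c,-s],[s,c]])@[0,-15]; print(yaw,o)
```

```text
cross [622.6  21.9]
R [630.5 -51.8]
L [614.2  94.5]
T [695.3  28.3]
B [546.8  15.1]
Rtop outer corner [548.4 -74.7]
wallRtop [696.7 -53.5]
consoleL [511.5 144.8]
consoleR [531.8 -86. ]
4 [621.56342161  36.81905492]
5 [621.30243257  36.79851463]
6 [621.04184176  36.77342259]
```

>>> arm_command --pt "-0.088 0.08 -0.03 0 0 0 60" --pt "-0.088 0.16 -0.06 0 0 0 60" --pt "-0.088 0.25 -0.1 0 0 0 60" --pt "-0.088 0.34 -0.1 0 0 0 60" --pt "-0.1 0.42 -0.1 0 0 0 60" --pt "-0.1 0.5 -0.1 0 0 0 60" --pt "-0.1 0.58 -0.1 0 0 0 60" --pt "-0.1 0.58 -0.1 0 0 0 60" --pt "-0.1 0.58 -0.1 0 0 0 60"

```text
t: 10.82
ee_pos: [484.1, -267.7, 407.9]
tool_rot: [0.999, 0.035, -0.001, 0.0]
force: [0.2, 0.5, -0.3]
width: 59.8
grip_force: 0.0
```

```bash
cat > cand.py <<'E'
from h import *
# fit jar axis from silhouettes: model = knob/jar cylinders projected; optimise foot xy by extent matching
a=np.linspace(0,2*np.pi,24)
def ring(r,z): return np.c_[r*np.cos(a),r*np.sin(a),0*a+z]
M=np.vstack([ring(31,0),ring(31,68),ring(12,68),ring(12,94)])
from scipy.optimize import least_squares
def locate(c):
    im=bot.get_image(c); out=[]
    for d in bot.silhouettes('candle1',c):
        px=im[d['mask']].astype(float).mean(0)
        if px[0]>2.2*px[1]: continue
        e=np.array(d['extent'])
        if e[0]-e[2]/2<2 or e[0]+e[2]/2>510 or e[1]-e[3]/2<2: continue
        def f(q):
            h=cv2.convexHull(proj(c,M+[q[0],q[1],0]).astype(np.float32)).reshape(-1,2); lo,hi=h.min(0),h.max(0)
            return np.r_[(lo+hi)/2-e[:2]]
        s=least_squares(f,ray(c,e[:2],45)[:2]); h=proj(c,M+[*s.x,0]); out.append((np.round(s.x,1).tolist(),round(d['p'],2),px.round().tolist(),(np.ptp(h,axis=0)-e[2:]).round(1).tolist()))
    return out
if __name__=='__main__':
    import sys
    plan()
    for c in sys.argv[1:]:
        for o in locate(c): print(c,*o)
E
python3 cand.py wrist scene top
python3 -c "
from h import *
save('wrist','w5.png')
for d in bot.tip_of('candle1','wrist'): print(np.round(d['position']),np.round(ray('wrist',d['position'],0)[:2]),d['p'])"
```

```text
at 10.82 [ 484.1 -267.7  407.9] yaw 3.99 w 59.8 F [ 0.2  0.5 -0.3] q1,7 [ 0.42 -1.03]
wrist [633.0, -230.4] 0.93 [143.0, 98.0, 59.0] [-1.8, -0.5]
wrist [445.4, -341.7] 0.71 [148.0, 110.0, 75.0] [6.5, 0.9]
wrist [595.2, -356.9] 0.58 [156.0, 113.0, 74.0] [4.0, 5.8]
wrist [518.3, -217.8] 0.56 [143.0, 100.0, 62.0] [-1.6, 1.5]
scene [530.0, -215.5] 0.89 [141.0, 121.0, 97.0] [1.6, -2.0]
scene [633.1, -224.0] 0.86 [126.0, 105.0, 82.0] [6.1, 3.4]
scene [597.3, -351.9] 0.7 [144.0, 124.0, 100.0] [2.9, -0.0]
scene [441.9, -336.0] 0.63 [143.0, 123.0, 99.0] [-3.4, 0.5]
top [511.1, -217.1] 0.63 [109.0, 84.0, 53.0] [-2.1, 3.3]
top [627.0, -218.3] 0.5 [103.0, 79.0, 51.0] [-0.0, 0.2]
[333.  34.] [ 688. -386.] 0.94
[379.  84.] [ 613. -487.] 0.89
[295. 167.] [ 441. -349.] 0.71
[404. 156.] [ 481. -568.] 0.65
[236. 124.] [ 519. -222.] 0.63
[313.  92.] [ 589. -364.] 0.61
[248.  62.] [ 632. -238.] 0.6
```

View pics/w5.png

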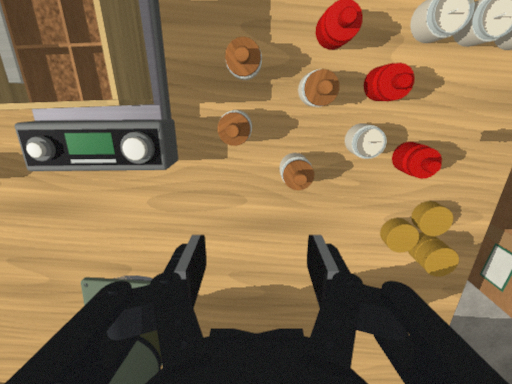

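In the wrist view the four wood-lidded candles are at (243,58), (319,87), (235,127) and (297,172). The reds are at (340,22), (390,82) and (417,159), and the bare candle is at (367,140). I'll hover over the nearest one and refine its position.

```bash
python3 -c "
from h import *
plan((517,-217,200,50))"
```

```text
at 11.22 [ 484.6 -263.2  409.2] yaw 4.29 w 60.3 F [ 0.1 -0.1 -0.6] q1,7 [ 0.42 -1.04]
[0.0717, -0.0873, 0.4183] [-0.0001, 0.0001, -0.381] 217.0
```

>>> arm_command --pt "0.02 -0.02 0.05 0 0 -0.05 60" --pt "0.05 -0.05 0.12 0 0 -0.1 60" --pt "0.072 -0.087 0.2 0 0 -0.16 60" --pt "0.072 -0.087 0.26 0 0 -0.21 60" --pt "0.072 -0.087 0.32 0 0 -0.27 60" --pt "0.072 -0.087 0.38 0 0 -0.32 60" --pt "0.072 -0.087 0.418 0 0 -0.381 60" --pt "0.072 -0.087 0.418 0 0 -0.381 60" --pt "0.072 -0.087 0.418 0 0 -0.381 60" --pt "0.072 -0.087 0.418 0 0 -0.381 60"

```text
t: 12.05
ee_pos: [517.4, -218.2, 201.4]
tool_rot: [0.907, 0.42, 0.0, 0.001]
force: [0.7, 0.0, 0.7]
width: 59.9
grip_force: 0.0
```

```bash
python3 cand.py wrist
python3 - <<'E'
from h import *
im=save('wrist','w6.png'); o=bot.get_obs(); print(proj('wrist',o['ee_pos']), proj('wrist',[517,-217,94]))
for d in bot.tip_of('candle1','wrist'): print(np.round(d['position']),np.round(ray('wrist',d['position'],0)[:2]),d['p'])
E
```

```text
at 12.05 [ 517.4 -218.2  201.4] yaw 49.69 w 59.9 F [0.7 0.  0.7] q1,7 [ 0.43 -0.51]
wrist [634.4, -231.9] 0.82 [152.0, 109.0, 71.0] [2.1, 2.9]
wrist [520.5, -222.3] 0.78 [158.0, 116.0, 77.0] [2.0, 5.7]
wrist [444.7, -344.1] 0.7 [164.0, 131.0, 98.0] [1.3, 0.7]
wrist [594.6, -364.6] 0.7 [171.0, 136.0, 101.0] [6.9, 6.4]
[[254.76929486 253.74499133]] [[254.08107323 191.17187974]]
[256. 168.] [ 518. -219.] 0.9
[377. 341.] [ 480. -570.] 0.89
[368. 214.] [ 593. -366.] 0.82
[270. 266.] [ 439. -345.] 0.8
[422. 261.] [ 613. -482.] 0.72
[441. 180.] [ 692. -387.] 0.59
```

View pics/w6.png

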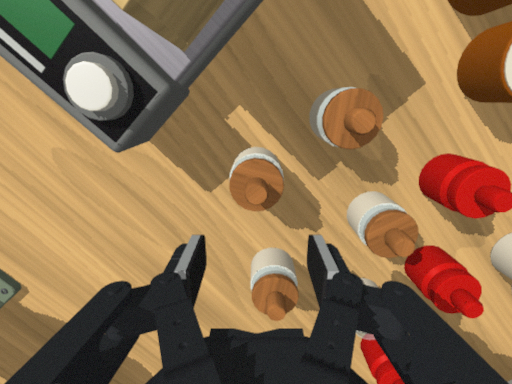

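The target candle's knob is at (257,190), so its axis is at about (518.5,-220). I'll descend and grip.

>>> arm_command --pt "-0.002 0.004 0.08 0 0 0 60" --pt "-0.002 0.004 0.15 0 0 0 60" --pt "-0.002 0.004 0.2 0 0 0 60" --pt "-0.002 0.004 0.23 0 0 0 60" --pt "-0.002 0.004 0.239 0 0 0 60" --pt "-0.002 0.004 0.239 0 0 0 60" --pt "-0.002 0.004 0.239 0 0 0 10" --pt "-0.002 0.004 0.239 0 0 0 10" --pt "-0.002 0.004 0.239 0 0 0 10" --pt "-0.002 0.004 0.239 0 0 0 10" --pt "-0.002 0.004 0.239 0 0 0 10" --pt "-0.002 0.004 0.239 0 0 0 10" --pt "-0.002 0.004 0.239 0 0 0 10" --force 50

```text
t: 13.33
ee_pos: [518.1, -220.3, 81.5]
tool_rot: [0.907, 0.422, 0.0, 0.0]
force: [-1.6, 1.6, 8.0]
width: 22.1
grip_force: 48.4
```

```bash
cat > cells.py <<'E'
from h import *
O=np.array([620.,35.]);th=np.radians(5.5)
def cell(x,y): return O+np.array([[np.cos(th),-np.sin(th)],[np.sin(th),np.cos(th)]])@[x,y]
for n,(x,y) in dict(NR=(39,-54),NL=(39,24),SR=(-39,-54),SL=(-39,24)).items(): print(n,cell(x,y).round(1))
E
python3 cells.py; python3 -c "
from h import *
plan((518,-220,320,50),(590,-20,320,50.5))"
```

```text
NR [664. -15.]
NL [656.5  62.6]
SR [586.4 -22.5]
SL [578.9  55.2]
at 13.33 [ 518.1 -220.3   81.5] yaw 49.91 w 22.1 F [-1.6  1.6  8. ] q1,7 [ 0.42 -0.55]
[0.0004, -0.0001, -0.4771] [0.0004, -0.0001, -0.0007] 239.0
[0.3992, -0.1475, -0.4771] [0.0004, -0.0001, -0.0049] 320.0
```

Gripped (width 22 mm). Before inserting, I'll overlay the box model on the earlier view to check the frame.

```bash
cat > fit.py <<'E'
from h import *
from scipy.optimize import least_squares
o=bot.get_obs(); K,Rm,t=cam('wrist'); R0=R.from_quat(o['tool_rot']).as_matrix()
H=Rm@R0; h=t+Rm@o['ee_pos']   # cam = H*tool + h
q=np.array([0.999,0.034,0,0.001]); q[1]=np.sin(np.radians(3.93/2)); q[0]=np.cos(np.radians(3.93/2)); q[3]=0
R4=R.from_quat(q).as_matrix(); p4=np.array([512.2,23.5,359.8])
def P4(X):
    c=H@(R4.T@(np.atleast_2d(X)-p4).T)+h[:,None]; u=(K@c).T; return u[:,:2]/u[:,2:]
def W(v,X):
    X=np.atleast_2d(np.array(X,float)); c,s=np.cos(v[2]),np.sin(v[2]); return np.c_[v[0]+c*X[:,0]-s*X[:,1],v[1]+s*X[:,0]+c*X[:,1],X[:,2]+50]
def draw(v,f):
    im=cv2.resize(cv2.imread('pics/w4.png')[0:215,150:370],None,fx=2.75,fy=2.75,interpolation=cv2.INTER_CUBIC)
    for seg in ([(-76,-15,66),(76,-15,66)],[(0,-91,66),(0,61,66)],[(-84,-99,124),(84,-99,124)],[(-76,-91,124),(76,-91,124)],[(84,-99,124),(84,60,124)],[(-84,-99,124),(-84,60,124)],[(-76,-91,11),(76,-91,11)],[(-76,-91,11),(-76,61,11)]):
        a=(P4(W(v,seg))-[150,0])*2.75; cv2.line(im,*[tuple(int(x) for x in q) for q in a],(255,0,255),1)
    cv2.imwrite('pics/'+f,im)
E
python3 -c "
from fit import *
draw([620,35,np.radians(5.5)],'ov1.png')"
```

```text
(no output)
```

View pics/ov1.png

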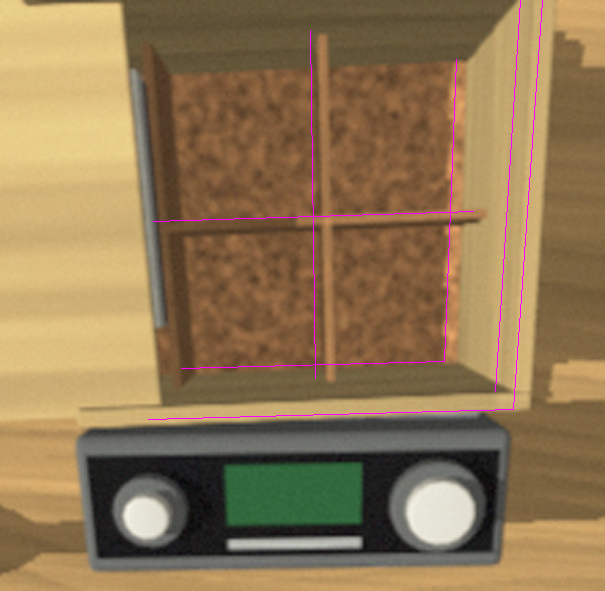

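The overlay sits about 4 px left of the real dividers: the crossing is at (325,219) and the front-right corner at (528,407) in the crop. I'll fit the frame to these points.

Run:
```python
from fit import *
X=np.array([(0,-15,66),(-84,-99,124),(76,-15,66),(-76,-15,66),(0,-91,66),(-76,-91,11)],float)
u=np.array([(325,219),(528,407),(322,35),(331,381),(485,214),(457,359)],float)/2.75+[150,0]
s=least_squares(lambda v:(P4(W(v,X))-u).ravel(),[620,35,.1],loss='soft_l1'); print(s.x[:2],np.degrees(s.x[2])); print((P4(W(s.x,X))-u).round(1).tolist())
v=s.x; B=np.array([[np.cos(v[2]),-np.sin(v[2])],[np.sin(v[2]),np.cos(v[2])]])
for n,q in dict(tare=(467,105),pullopen=(596,269),pull0=(605,150),printb=(478,-62)).items(): print(n,(B.T@(np.array(q)-v[:2])).round(1))
for n,q in dict(NR=(39,-54),NL=(39,24),SR=(-39,-54),SL=(-39,24)).items(): print(n,(v[:2]+B@q).round(1))
draw(v,'ov2.png')
plan()
```

```text
[618.89277934  29.02087723] 6.469831855325673
[[0.2, 0.1], [0.6, 0.7], [-0.6, -0.4], [-0.4, -0.1], [0.3, -0.8], [-0.2, 0.9]]
tare [-142.4   92.6]
pullopen [  4.3 241. ]
pull0 [ -0.2 121.8]
printb [-150.3  -74.6]
NR [663.7 -20.2]
NL [654.9  57.3]
SR [586.2 -29. ]
SL [577.4  48.5]
at 13.33 [ 518.1 -220.3   81.5] yaw 49.91 w 22.1 F [-1.6  1.6  8. ] q1,7 [ 0.42 -0.55]
```

View pics/ov2.png

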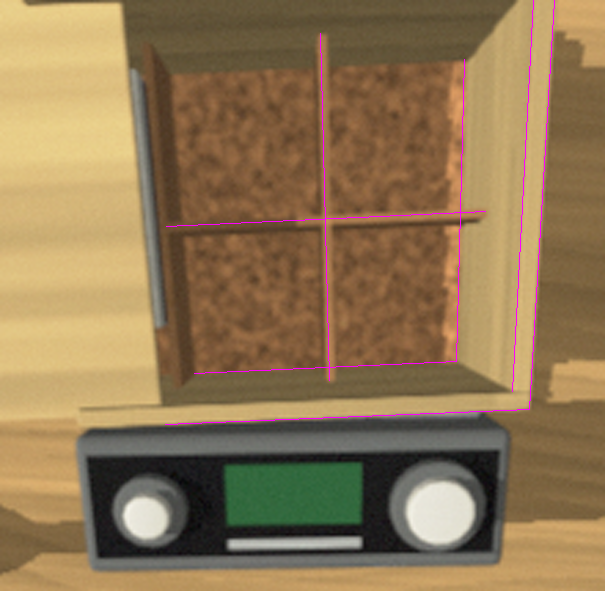

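The fit is within about 1 px: box at (619,29), yaw 6.4°. I'll carry candle 1 to the far-left cell at (655,57.5).

>>> arm_command --pt "0 0 -0.05 0 0 0 10" --pt "0 0 -0.12 0 0 0 10" --pt "0 0 -0.2 0 0 0 10" --pt "0 0 -0.28 0 0 0 10" --pt "0 0 -0.36 0 0 0 10" --pt "0 0 -0.43 0 0 0 10" --pt "0.03 -0.007 -0.46 0 0 0 10" --pt "0.08 -0.02 -0.46 0 0 0 10" --pt "0.14 -0.035 -0.46 0 0 0 10" --pt "0.2 -0.049 -0.46 0 0 0 10" --pt "0.26 -0.064 -0.46 0 0 0 10" --pt "0.32 -0.079 -0.46 0 0 0 10" --pt "0.38 -0.094 -0.46 0 0 0 10" --pt "0.44 -0.108 -0.46 0 0 0 10" --pt "0.5 -0.123 -0.46 0 0 0 10" --pt "0.55 -0.135 -0.46 0 0 0 10" --pt "0.58 -0.143 -0.46 0 0 0 10" --pt "0.601 -0.148 -0.46 0 0 0 10" --pt "0.601 -0.148 -0.46 0 0 0 10" --pt "0.601 -0.148 -0.46 0 0 0 10"

```text
t: 15.0
ee_pos: [654.5, 57.4, 310.4]
tool_rot: [0.906, 0.422, -0.0, -0.0]
force: [-0.2, 0.0, -2.8]
width: 22.3
grip_force: 49.8
```

Run:
```python
from h import *
plan((655,57.5,200,50.5),(655,57.5,144,50.5))
save('wrist','w7.png')
```

```text
at 15.0 [654.5  57.4 310.4] yaw 49.95 w 22.3 F [-0.2  0.  -2.8] q1,7 [-0.08 -0.91]
[0.0009, 0.0008, 0.2208] [-0.0003, 0.0003, -0.0046] 110.0
[0.001, 0.0009, 0.3328] [-0.0003, 0.0003, -0.0046] 166.0
```

View pics/w7.png

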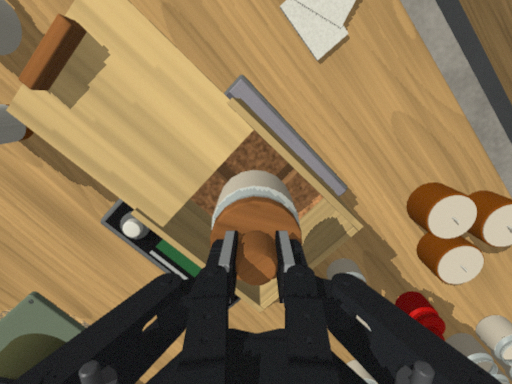

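The candle hangs upright over the left part of the box. I'll lower it gently.

>>> arm_command --pt "0.001 0.001 0.03 0 0 0 10" --pt "0.001 0.001 0.07 0 0 0 10" --pt "0.001 0.001 0.11 0 0 0 10" --pt "0.001 0.001 0.15 0 0 0 10" --pt "0.001 0.001 0.19 0 0 0 10" --pt "0.001 0.001 0.23 0 0 0 10" --pt "0.001 0.001 0.265 0 0 0 10" --pt "0.001 0.001 0.29 0 0 0 10" --pt "0.001 0.001 0.31 0 0 0 10" --pt "0.001 0.001 0.32 0 0 0 10" --pt "0.001 0.001 0.328 0 0 0 10" --pt "0.001 0.001 0.332 0 0 0 10" --pt "0.001 0.001 0.332 0 0 0 10"

```text
t: 16.13
ee_pos: [655.3, 57.3, 144.6]
tool_rot: [0.907, 0.422, -0.0, -0.0]
force: [0.1, -0.5, -2.6]
width: 22.2
grip_force: 49.8
```

>>> arm_command --pt "0 0 0.003 0 0 0 10" --pt "0 0 0.005 0 0 0 10" --pt "0 0 0.005 0 0 0 10"

```text
t: 16.38
ee_pos: [655.6, 57.7, 142.7]
tool_rot: [0.907, 0.422, 0.0, -0.0]
force: [-1.5, 0.9, 3.5]
width: 22.6
grip_force: 50.3
```

Contact at the floor. I'll release, rise, and hover over candle B at (634,-232).

>>> arm_command --pt "0 0 0 0 0 0 36" --pt "0 0 0 0 0 0 36" --pt "0 0 0 0 0 0 36" --pt "0 0 -0.03 0 0 0 36" --pt "0 0 -0.1 0 0 0 36" --pt "0 0 -0.18 0 0 0 36" --pt "0 0 -0.25 0 0 0 60" --pt "-0.04 0.03 -0.27 0 0 0 60" --pt "-0.11 0.08 -0.27 0 0 0 60" --pt "-0.18 0.13 -0.27 0 0 0 60" --pt "-0.25 0.18 -0.27 0 0 0 60" --pt "-0.32 0.23 -0.27 0 0 0 60" --pt "-0.38 0.27 -0.25 0 0 0 60" --pt "-0.44 0.32 -0.2 0 0 0 60" --pt "-0.471 0.34 -0.14 0 0 0 60" --pt "-0.471 0.34 -0.115 0 0 0 60" --pt "-0.471 0.34 -0.115 0 0 0 60" --pt "-0.471 0.34 -0.115 0 0 0 60"

```text
t: 17.88
ee_pos: [633.9, -231.6, 199.7]
tool_rot: [0.907, 0.422, -0.0, -0.0]
force: [0.3, 0.2, 1.3]
width: 59.9
grip_force: 0.0
```

```bash
cat > hov.py <<'E'
from cand import *
import sys
o=bot.get_obs(); plan()
for r in locate('wrist'): print(r)
for d in bot.tip_of('candle1','wrist'): print(np.round(d['position']),np.round(ray('wrist',d['position'],0)[:2],1),round(d['p'],2))
E
python3 hov.py; python3 cand.py top scene
```

```text
at 17.88 [ 633.9 -231.6  199.7] yaw 49.94 w 59.9 F [0.3 0.2 1.3] q1,7 [ 0.38 -0.51]
([590.7, -361.0], 0.93, [172.0, 139.0, 104.0], [13.1, 1.2])
([636.1, -229.7], 0.87, [152.0, 110.0, 72.0], [2.2, 2.5])
([465.8, -341.7], 0.65, [152.0, 140.0, 120.0], [19.9, 27.5])
[291. 258.] [ 588.2 -366.1] 0.9
[207. 300.] [ 442.9 -343.1] 0.68
[362. 227.] [ 694.  -391.2] 0.64
[257. 169.] [ 635.2 -233.2] 0.63
at 18.03 [ 634.6 -231.3  201. ] yaw 50.0 w 60.0 F [ 0.2 -0.2 -0. ] q1,7 [ 0.38 -0.51]
top [666.3, 65.5] 0.76 [87.0, 64.0, 39.0] [1.6, 7.6]
scene [628.9, -223.6] 0.88 [127.0, 106.0, 83.0] [2.8, 0.3]
scene [435.5, -332.1] 0.72 [147.0, 127.0, 104.0] [0.9, 1.5]
scene [603.8, -352.3] 0.64 [148.0, 132.0, 110.0] [1.5, -2.8]
```

>>> arm_command --pt "0.002 0.002 0.08 0 0 0 60" --pt "0.002 0.002 0.15 0 0 0 60" --pt "0.002 0.002 0.2 0 0 0 60" --pt "0.002 0.002 0.228 0 0 0 60" --pt "0.002 0.002 0.236 0 0 0 60" --pt "0.002 0.002 0.236 0 0 0 60" --pt "0.002 0.002 0.236 0 0 0 10" --pt "0.002 0.002 0.236 0 0 0 10" --pt "0.002 0.002 0.236 0 0 0 10" --pt "0.002 0.002 0.236 0 0 0 10" --pt "0.002 0.002 0.236 0 0 0 10" --pt "0.002 0.002 0.236 0 0 0 10" --pt "0.002 0.002 0.236 0 0 0 10" --force 50

```text
t: 19.32
ee_pos: [635.5, -232.1, 82.2]
tool_rot: [0.907, 0.422, 0.0, 0.0]
force: [-0.9, 1.1, 7.7]
width: 22.4
grip_force: 49.4
```

```bash
python3 -c "
from h import *
plan((663.5,-20,311,50),(663.5,-20,144,50))"
```

```text
at 19.32 [ 635.5 -232.1   82.2] yaw 49.92 w 22.4 F [-0.9  1.1  7.7] q1,7 [ 0.37 -0.54]
[0.3607, -0.23, -0.4576] [0.0003, -0.0001, -0.0006] 313.0
[0.3607, -0.2302, -0.1236] [0.0003, -0.0001, -0.0006] 223.0
```

>>> arm_command --pt "0 0 -0.05 0 0 0 10" --pt "0 0 -0.12 0 0 0 10" --pt "0 0 -0.2 0 0 0 10" --pt "0 0 -0.28 0 0 0 10" --pt "0 0 -0.36 0 0 0 10" --pt "0 0 -0.43 0 0 0 10" --pt "0.03 -0.02 -0.457 0 0 0 10" --pt "0.07 -0.045 -0.457 0 0 0 10" --pt "0.12 -0.077 -0.457 0 0 0 10" --pt "0.17 -0.108 -0.457 0 0 0 10" --pt "0.22 -0.14 -0.457 0 0 0 10" --pt "0.27 -0.172 -0.457 0 0 0 10" --pt "0.31 -0.198 -0.457 0 0 0 10" --pt "0.34 -0.217 -0.457 0 0 0 10" --pt "0.361 -0.23 -0.457 0 0 0 10" --pt "0.361 -0.23 -0.457 0 0 0 10" --pt "0.361 -0.23 -0.457 0 0 0 10"

```text
t: 20.73
ee_pos: [663.4, -20.2, 309.8]
tool_rot: [0.907, 0.422, -0.0, 0.0]
force: [-0.4, -0.7, -1.4]
width: 22.5
grip_force: 49.7
```

```bash
python3 -c "
from h import *
plan((663.5,-20,144,50))"
```

```text
at 20.73 [663.4 -20.2 309.8] yaw 49.93 w 22.5 F [-0.4 -0.7 -1.4] q1,7 [ 0.04 -0.8 ]
[0.0007, -0.0001, 0.3316] [-0.0001, 0.0004, -0.0006] 166.0
```

>>> arm_command --pt "0 0 0.03 0 0 0 10" --pt "0 0 0.07 0 0 0 10" --pt "0 0 0.11 0 0 0 10" --pt "0 0 0.15 0 0 0 10" --pt "0 0 0.19 0 0 0 10" --pt "0 0 0.23 0 0 0 10" --pt "0 0 0.265 0 0 0 10" --pt "0 0 0.29 0 0 0 10" --pt "0 0 0.31 0 0 0 10" --pt "0 0 0.32 0 0 0 10" --pt "0 0 0.328 0 0 0 10" --pt "0 0 0.332 0 0 0 10" --pt "0 0 0.334 0 0 0 10" --pt "0 0 0.335 0 0 0 10"

```text
t: 21.9
ee_pos: [663.7, -19.9, 143.3]
tool_rot: [0.907, 0.422, 0.0, 0.0]
force: [-2.7, 1.3, 8.5]
width: 22.5
grip_force: 50.7
```

```bash
python3 -c "
from h import *
plan((591,-365,250,50),(591,-365,200,50))"
```

```text
at 21.9 [663.7 -19.9 143.3] yaw 49.92 w 22.5 F [-2.7  1.3  8.5] q1,7 [ 0.05 -0.84]
[-0.6216, 0.3333, -0.2137] [0.0002, -0.0003, -0.0007] 368.0
[-0.6217, 0.3332, -0.1137] [0.0002, -0.0003, -0.0007] 357.0
```

>>> arm_command --pt "0 0 0 0 0 0 36" --pt "0 0 0 0 0 0 36" --pt "0 0 0 0 0 0 36" --pt "0 0 -0.03 0 0 0 36" --pt "0 0 -0.1 0 0 0 36" --pt "0 0 -0.18 0 0 0 36" --pt "0 0 -0.25 0 0 0 60" --pt "-0.06 0.03 -0.27 0 0 0 60" --pt "-0.13 0.07 -0.27 0 0 0 60" --pt "-0.2 0.11 -0.27 0 0 0 60" --pt "-0.27 0.145 -0.27 0 0 0 60" --pt "-0.34 0.18 -0.27 0 0 0 60" --pt "-0.41 0.22 -0.27 0 0 0 60" --pt "-0.48 0.257 -0.25 0 0 0 60" --pt "-0.55 0.295 -0.2 0 0 0 60" --pt "-0.6 0.322 -0.14 0 0 0 60" --pt "-0.622 0.333 -0.114 0 0 0 60" --pt "-0.622 0.333 -0.114 0 0 0 60" --pt "-0.622 0.333 -0.114 0 0 0 60"

```text
t: 23.48
ee_pos: [590.5, -364.8, 198.9]
tool_rot: [0.907, 0.422, -0.0, -0.001]
force: [0.8, 1.1, 0.3]
width: 59.8
grip_force: 0.0
```

```bash
python3 hov.py
```

```text
at 23.48 [ 590.5 -364.8  198.9] yaw 49.89 w 59.8 F [0.8 1.1 0.3] q1,7 [ 0.58 -0.31]
([594.6, -362.1], 0.84, [146.0, 106.0, 70.0], [7.4, 6.3])
([443.4, -343.9], 0.8, [133.0, 105.0, 77.0], [5.7, 1.5])
[164. 225.] [ 442.9 -345. ] 0.95
[332. 129.] [ 695.  -386.6] 0.93
[326. 221.] [ 618.8 -483.4] 0.85
[287. 312.] [ 481.3 -573.2] 0.8
[260. 168.] [ 596.2 -367.4] 0.58
```

>>> arm_command --pt "0.006 0.007 0.08 0 0 0 60" --pt "0.006 0.007 0.15 0 0 0 60" --pt "0.006 0.007 0.2 0 0 0 60" --pt "0.006 0.007 0.226 0 0 0 60" --pt "0.006 0.007 0.234 0 0 0 60" --pt "0.006 0.007 0.234 0 0 0 60" --pt "0.006 0.007 0.234 0 0 0 10" --pt "0.006 0.007 0.234 0 0 0 10" --pt "0.006 0.007 0.234 0 0 0 10" --pt "0.006 0.007 0.234 0 0 0 10" --pt "0.006 0.007 0.234 0 0 0 10" --pt "0.006 0.007 0.234 0 0 0 10" --pt "0.006 0.007 0.234 0 0 0 10" --force 50

```text
t: 24.72
ee_pos: [595.6, -365.2, 83.8]
tool_rot: [0.907, 0.422, 0.0, 0.0]
force: [-1.8, 1.6, 8.2]
width: 22.5
grip_force: 48.5
```

```bash
python3 -c "
from h import *
plan((577.5,49,311,50),(577.5,49,144,50))"
```

```text
at 24.72 [ 595.6 -365.2   83.8] yaw 49.92 w 22.5 F [-1.8  1.6  8.2] q1,7 [ 0.58 -0.33]
[0.6106, -0.5605, -0.4549] [0.0005, -0.0, -0.0007] 473.0
[0.6106, -0.5609, -0.1209] [0.0005, -0.0, -0.0007] 419.0
```

>>> arm_command --pt "0 0 -0.05 0 0 0 10" --pt "0 0 -0.12 0 0 0 10" --pt "0 0 -0.2 0 0 0 10" --pt "0 0 -0.28 0 0 0 10" --pt "0 0 -0.36 0 0 0 10" --pt "0 0 -0.43 0 0 0 10" --pt "0.03 -0.028 -0.455 0 0 0 10" --pt "0.08 -0.073 -0.455 0 0 0 10" --pt "0.13 -0.119 -0.455 0 0 0 10" --pt "0.18 -0.165 -0.455 0 0 0 10" --pt "0.23 -0.211 -0.455 0 0 0 10" --pt "0.28 -0.257 -0.455 0 0 0 10" --pt "0.33 -0.303 -0.455 0 0 0 10" --pt "0.38 -0.349 -0.455 0 0 0 10" --pt "0.43 -0.395 -0.455 0 0 0 10" --pt "0.48 -0.441 -0.455 0 0 0 10" --pt "0.53 -0.486 -0.455 0 0 0 10" --pt "0.57 -0.523 -0.455 0 0 0 10" --pt "0.6 -0.551 -0.455 0 0 0 10" --pt "0.611 -0.561 -0.455 0 0 0 10"

```text
t: 26.38
ee_pos: [576.8, 52.9, 310.5]
tool_rot: [0.906, 0.424, 0.0, -0.001]
force: [-0.8, 1.0, -1.0]
width: 22.1
grip_force: 49.5
```

>>> arm_command --pt "0 0 0 0 0 0 10" --pt "0 0 0 0 0 0 10" --pt "0 0 0 0 0 0 10"

```text
t: 26.63
ee_pos: [577.4, 47.8, 310.0]
tool_rot: [0.907, 0.421, -0.0, 0.0]
force: [0.0, 0.5, -2.1]
width: 22.2
grip_force: 49.5
```

```bash
python3 -c "
from h import *
plan((577.5,49,145,50))"
```

```text
at 26.63 [577.4  47.8 310. ] yaw 49.83 w 22.2 F [ 0.   0.5 -2.1] q1,7 [-0.04 -0.95]
[0.0022, -0.0014, 0.3301] [0.0, 0.0004, -0.0014] 165.0
```

>>> arm_command --pt "0.002 -0.001 0.03 0 0 0 10" --pt "0.002 -0.001 0.07 0 0 0 10" --pt "0.002 -0.001 0.11 0 0 0 10" --pt "0.002 -0.001 0.15 0 0 0 10" --pt "0.002 -0.001 0.19 0 0 0 10" --pt "0.002 -0.001 0.23 0 0 0 10" --pt "0.002 -0.001 0.265 0 0 0 10" --pt "0.002 -0.001 0.29 0 0 0 10" --pt "0.002 -0.001 0.31 0 0 0 10" --pt "0.002 -0.001 0.32 0 0 0 10" --pt "0.002 -0.001 0.326 0 0 0 10" --pt "0.002 -0.001 0.33 0 0 0 10" --pt "0.002 -0.001 0.331 0 0 0 10"

```text
t: 27.72
ee_pos: [577.7, 50.3, 144.9]
tool_rot: [0.907, 0.422, 0.0, -0.0]
force: [-1.5, 1.2, 2.9]
width: 22.2
grip_force: 50.3
```

```bash
python3 -c "
from h import *
plan((443,-344,250,50),(443,-344,200,50))"
```

```text
at 27.72 [577.7  50.3 144.9] yaw 49.91 w 22.2 F [-1.5  1.2  2.9] q1,7 [-0.06 -1.01]
[-0.7768, 0.3018, -0.2104] [0.0, -0.0001, -0.0008] 430.0
[-0.7768, 0.3018, -0.1104] [0.0, -0.0001, -0.0008] 420.0
```

>>> arm_command --pt "0 0 0 0 0 0 36" --pt "0 0 0 0 0 0 36" --pt "0 0 0 0 0 0 36" --pt "0 0 -0.03 0 0 0 36" --pt "0 0 -0.1 0 0 0 36" --pt "0 0 -0.18 0 0 0 36" --pt "0 0 -0.25 0 0 0 60" --pt "-0.07 0.027 -0.27 0 0 0 60" --pt "-0.14 0.054 -0.27 0 0 0 60" --pt "-0.21 0.082 -0.27 0 0 0 60" --pt "-0.28 0.109 -0.27 0 0 0 60" --pt "-0.35 0.136 -0.27 0 0 0 60" --pt "-0.42 0.163 -0.27 0 0 0 60" --pt "-0.49 0.19 -0.27 0 0 0 60" --pt "-0.56 0.218 -0.25 0 0 0 60" --pt "-0.63 0.245 -0.2 0 0 0 60" --pt "-0.7 0.272 -0.15 0 0 0 60" --pt "-0.777 0.302 -0.11 0 0 0 60" --pt "-0.777 0.302 -0.11 0 0 0 60" --pt "-0.777 0.302 -0.11 0 0 0 60"

```text
t: 29.38
ee_pos: [440.8, -346.8, 198.0]
tool_rot: [0.908, 0.42, -0.001, -0.001]
force: [1.2, 0.4, 0.4]
width: 60.2
grip_force: 0.0
```

```bash
python3 hov.py
```

```text
at 29.38 [ 440.8 -346.8  198. ] yaw 49.66 w 60.2 F [1.2 0.4 0.4] q1,7 [ 0.72 -0.28]
([443.8, -340.9], 0.59, [133.0, 96.0, 63.0], [3.0, 0.5])
[430. 166.] [ 616.7 -484.4] 0.94
[452.  52.] [ 698.3 -383.2] 0.84
[379. 266.] [ 487.6 -571.8] 0.84
[257. 168.] [ 445.7 -344.2] 0.7
```

>>> arm_command --pt "0.005 0.001 0.08 0 0 0 60" --pt "0.005 0.001 0.15 0 0 0 60" --pt "0.005 0.001 0.2 0 0 0 60" --pt "0.005 0.001 0.226 0 0 0 60" --pt "0.005 0.001 0.234 0 0 0 60" --pt "0.005 0.001 0.234 0 0 0 60" --pt "0.005 0.001 0.234 0 0 0 10" --pt "0.005 0.001 0.234 0 0 0 10" --pt "0.005 0.001 0.234 0 0 0 10" --pt "0.005 0.001 0.234 0 0 0 10" --pt "0.005 0.001 0.234 0 0 0 10" --pt "0.005 0.001 0.234 0 0 0 10" --pt "0.005 0.001 0.234 0 0 0 10" --force 50

```text
t: 30.62
ee_pos: [445.1, -342.7, 83.4]
tool_rot: [0.907, 0.422, 0.0, 0.0]
force: [-1.3, 2.3, 10.0]
width: 22.2
grip_force: 48.6
```

```bash
python3 -c "
from h import *
plan((586,-29,311,50),(586,-29,144,50))"
```

```text
at 30.62 [ 445.1 -342.7   83.4] yaw 49.92 w 22.2 F [-1.3  2.3 10. ] q1,7 [ 0.69 -0.34]
[0.6613, -0.188, -0.4554] [0.0004, 0.0001, -0.0007] 412.0
[0.6613, -0.1883, -0.1214] [0.0004, 0.0001, -0.0007] 349.0
```

>>> arm_command --pt "0 0 -0.05 0 0 0 10" --pt "0 0 -0.12 0 0 0 10" --pt "0 0 -0.2 0 0 0 10" --pt "0 0 -0.28 0 0 0 10" --pt "0 0 -0.36 0 0 0 10" --pt "0 0 -0.43 0 0 0 10" --pt "0.03 -0.009 -0.455 0 0 0 10" --pt "0.09 -0.026 -0.455 0 0 0 10" --pt "0.15 -0.043 -0.455 0 0 0 10" --pt "0.21 -0.06 -0.455 0 0 0 10" --pt "0.27 -0.077 -0.455 0 0 0 10" --pt "0.33 -0.094 -0.455 0 0 0 10" --pt "0.39 -0.111 -0.455 0 0 0 10" --pt "0.45 -0.128 -0.455 0 0 0 10" --pt "0.51 -0.145 -0.455 0 0 0 10" --pt "0.57 -0.162 -0.455 0 0 0 10" --pt "0.62 -0.176 -0.455 0 0 0 10" --pt "0.661 -0.188 -0.455 0 0 0 10" --pt "0.661 -0.188 -0.455 0 0 0 10" --pt "0.661 -0.188 -0.455 0 0 0 10"

```text
t: 32.28
ee_pos: [585.8, -28.2, 310.0]
tool_rot: [0.906, 0.423, -0.0, -0.0]
force: [0.5, 0.1, -2.0]
width: 22.5
grip_force: 49.7
```

```bash
python3 -c "
from h import *
plan((586,-29,144.4,50))"
```

```text
at 32.28 [585.8 -28.2 310. ] yaw 50.02 w 22.5 F [ 0.5  0.1 -2. ] q1,7 [ 0.1  -0.83]
[-0.0008, 0.0015, 0.3312] [-0.0003, 0.0002, 0.0002] 166.0
```

>>> arm_command --pt "0 0 0.03 0 0 0 10" --pt "0 0 0.07 0 0 0 10" --pt "0 0 0.11 0 0 0 10" --pt "0 0 0.15 0 0 0 10" --pt "0 0 0.19 0 0 0 10" --pt "0 0 0.23 0 0 0 10" --pt "0 0 0.265 0 0 0 10" --pt "0 0 0.29 0 0 0 10" --pt "0 0 0.31 0 0 0 10" --pt "0 0 0.32 0 0 0 10" --pt "0 0 0.326 0 0 0 10" --pt "0 0 0.33 0 0 0 10" --pt "0 0 0.332 0 0 0 10"

```text
t: 33.37
ee_pos: [586.0, -29.1, 144.5]
tool_rot: [0.907, 0.422, 0.0, 0.0]
force: [-4.2, 2.2, 16.0]
width: 22.3
grip_force: 51.5
```

>>> arm_command --pt "0 0 0 0 0 0 36" --pt "0 0 0 0 0 0 36" --pt "0 0 0 0 0 0 36" --pt "0 0 -0.03 0 0 0 36" --pt "0 0 -0.1 0 0 0 36" --pt "0 0 -0.18 0 0 0 36" --pt "0 0 -0.25 0 0 0 36" --pt "0 -0.04 -0.33 0 0 0.05 45" --pt "0 -0.1 -0.4 0 0 0.1 45" --pt "-0.014 -0.18 -0.43 0 0 0.16 45" --pt "-0.014 -0.18 -0.43 0 0 0.21 45" --pt "-0.014 -0.18 -0.43 0 0 0.26 45" --pt "-0.014 -0.18 -0.43 0 0 0.31 45" --pt "-0.014 -0.18 -0.43 0 0 0.364 45" --pt "-0.014 -0.18 -0.43 0 0 0.364 45" --pt "-0.014 -0.18 -0.43 0 0 0.364 45" --pt "-0.014 -0.18 -0.43 0 0 0.364 45"

```text
t: 34.78
ee_pos: [512.4, 23.5, 359.0]
tool_rot: [0.998, 0.056, -0.0, -0.0]
force: [0.3, 0.0, 0.0]
width: 45.3
grip_force: 0.0
```

```bash
python3 hov.py
python3 - <<'E'
from h import *
save('wrist','w8.png')
for d in bot.tip_of('cover_pull','wrist'): print(np.round(d['position'],1),round(d['p'],2),np.round(ray('wrist',d['position'],190)[:2],1))
plan((593,268,260,6),(593,268,184,6))
E
```

```text
at 34.78 [512.4  23.5 359. ] yaw 6.47 w 45.3 F [0.3 0.  0. ] q1,7 [-0.1  -1.58]
([573.9, 55.4], 0.96, [118.0, 79.0, 47.0], [-3.4, -1.0])
([665.4, 59.2], 0.83, [120.0, 83.0, 51.0], [-4.8, -7.4])
([671.8, -29.2], 0.71, [147.0, 103.0, 64.0], [-5.4, -2.2])
([580.7, -40.6], 0.56, [148.0, 103.0, 65.0], [-3.3, -7.6])
[298.  54.] [674.5 -28.2] 0.94
[298. 113.] [581.3 -44.4] 0.91
[244. 115.] [567.2  50.6] 0.89
[511.  69.] [ 691.4 -389.2] 0.66
[243.  55.] [662.7  62.4] 0.55
[29.5 73.7] 0.59 [594.8 269. ]
[310.5 187.6] 0.51 [504.  -43.1]
at 35.03 [512.5  23.4 358.9] yaw 6.3 w 44.8 F [-0.5 -0.6 -0.2] q1,7 [-0.1  -1.58]
[0.2138, -0.4686, 0.1979] [-0.0001, 0.0003, 0.0025] 276.0
[0.2139, -0.4685, 0.3499] [-0.0001, 0.0003, 0.0025] 311.0
```

View pics/w8.png

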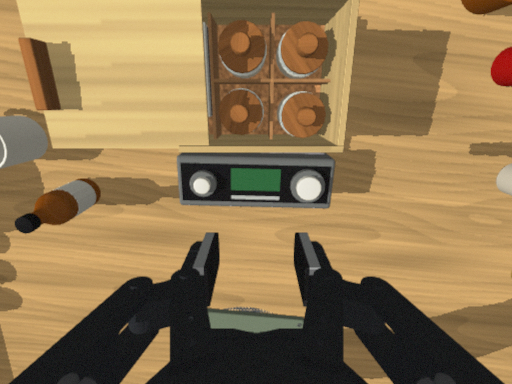

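All four candles stand in their cells, one each. Now I'll grip the pull at (594,268).

>>> arm_command --pt "0.04 -0.08 0 0 0 0 45" --pt "0.08 -0.16 0 0 0 0 45" --pt "0.12 -0.24 0 0 0 0 45" --pt "0.16 -0.32 0.04 0 0 0 45" --pt "0.19 -0.4 0.08 0 0 0 45" --pt "0.215 -0.4685 0.14 0 0 0 45" --pt "0.215 -0.4685 0.2 0 0 0 45" --pt "0.215 -0.4685 0.2 0 0 0 45" --pt "0.215 -0.4685 0.26 0 0 0 45" --pt "0.215 -0.4685 0.32 0 0 0 45" --pt "0.215 -0.4685 0.348 0 0 0 45" --pt "0.215 -0.4685 0.348 0 0 0 45" --pt "0.215 -0.4685 0.348 0 0 0 45"

```text
t: 36.12
ee_pos: [594.1, 267.5, 185.6]
tool_rot: [0.999, 0.054, -0.0, 0.0]
force: [0.2, 0.8, 1.7]
width: 45.0
grip_force: 0.0
```

>>> arm_command --pt "0 0 0 0 0 0 5" --pt "0 0 0 0 0 0 5" --pt "0 0 0 0 0 0 5" --pt "0 0 0 0 0 0 5" --pt "0 0 0 0 0 0 5" --pt "0 0 0 0 0 0 5" --force 30

```text
t: 36.62
ee_pos: [594.4, 267.0, 186.5]
tool_rot: [0.999, 0.054, 0.001, 0.0]
force: [-1.6, -8.1, 9.8]
width: 13.4
grip_force: 32.2
```

```bash
python3 -c "
from h import *
plan((610.5,109,185,6.3))"
```

```text
at 36.62 [594.4 267.  186.5] yaw 6.2 w 13.4 F [-1.6 -8.1  9.8] q1,7 [-0.47 -1.94]
[-0.0022, 0.3177, 0.0032] [0.0005, -0.0006, -0.0008] 159.0
```

>>> arm_command --pt "0 0.03 0 0 0 0 5" --pt "0 0.06 0 0 0 0 5" --pt "0 0.09 0 0 0 0 5" --pt "0 0.12 0 0 0 0 5" --pt "0 0.15 0 0 0 0 5" --pt "0 0.18 0 0 0 0 5" --pt "0 0.21 0 0 0 0 5" --pt "0 0.24 0 0 0 0 5" --pt "0 0.26 0 0 0 0 5" --pt "0 0.28 0 0 0 0 5" --pt "0 0.295 0 0 0 0 5" --pt "0 0.302 0 0 0 0 5" --pt "0 0.302 0 0 0 0 5" --pt "0 0.302 0 0 0 0 5"

```text
t: 37.78
ee_pos: [610.9, 117.5, 186.5]
tool_rot: [0.999, 0.054, 0.001, -0.0]
force: [-0.9, -1.6, 9.1]
width: 13.5
grip_force: 32.2
```

>>> arm_command --pt "0 0.006 0 0 0 0 5" --pt "0 0.012 0 0 0 0 5" --pt "0 0.018 0 0 0 0 5" --pt "0 0.022 0 0 0 0 5" --pt "0 0.024 0 0 0 0 5" --pt "0 0.024 0 0 0 0 5"

```text
t: 38.28
ee_pos: [611.7, 109.6, 186.5]
tool_rot: [0.998, 0.056, 0.001, -0.003]
force: [-3.4, 17.2, 7.8]
width: 13.1
grip_force: 32.3
```

It's against the shut stop: 17 N, and the position is as predicted. I'll release and hover over print.

>>> arm_command --pt "0 0 0 0 0 0 40" --pt "0 0 0 0 0 0 40" --pt "0 0 0 0 0 0 40" --pt "0 0 0 0 0 0 40" --pt "0 0 -0.06 0 0 0 40" --pt "0 0 -0.14 0 0 0 40" --pt "0 0 -0.22 0 0 0 0" --pt "-0.05 0.05 -0.25 0 0 0 0" --pt "-0.1 0.1 -0.25 0 0 0 0" --pt "-0.15 0.16 -0.25 0 0 0 0" --pt "-0.2 0.21 -0.25 0 0 0 0" --pt "-0.25 0.27 -0.25 0 0 0 0" --pt "-0.3 0.32 -0.2 0 0 0 0" --pt "-0.3 0.32 -0.14 0 0 0 0" --pt "-0.3 0.32 -0.1 0 0 0 0" --pt "-0.3 0.32 -0.1 0 0 0 0" --pt "-0.3 0.32 -0.1 0 0 0 0"

```text
t: 39.7
ee_pos: [479.8, -69.3, 235.2]
tool_rot: [0.999, 0.054, -0.001, -0.0]
force: [-0.1, 0.9, 1.2]
width: 0.0
grip_force: 0.0
```

Run:
```python
from h import *
a=save('wrist','w9.png')
for d in bot.tip_of('print_button_top','wrist'): print(np.round(d['position'],1),round(d['p'],2),np.round(ray('wrist',d['position'],103)[:2],1))
plan((480,-66,120,6))
K,Rm,t=cam('top'); 
b=bot.get_image('top')
for d in bot.tip_of('cover_pull','top'): print('pull',np.round(d['position'],1),round(d['p'],2),np.round(ray('top',d['position'],190)[:2],1))
B=cv2.resize(b[135:235,190:300],(440,400),interpolation=cv2.INTER_CUBIC)
cv2.imwrite('pics/c2.png',cv2.resize(np.hstack([cv2.resize(a,(533,400)),B]),(800,329))[...,::-1])
```

```text
[248.4 184.8] 0.69 [478.9 -61.7]
at 39.8 [480.4 -69.2 236.2] yaw 6.26 w 0.0 F [0.2 0.1 0.4] q1,7 [ 0.11 -1.43]
[-0.0003, -0.0065, 0.2323] [0.0001, -0.0004, 0.0022] 116.0
pull [221.8 165.2] 0.94 [603.5 107. ]
```

View pics/c2.png

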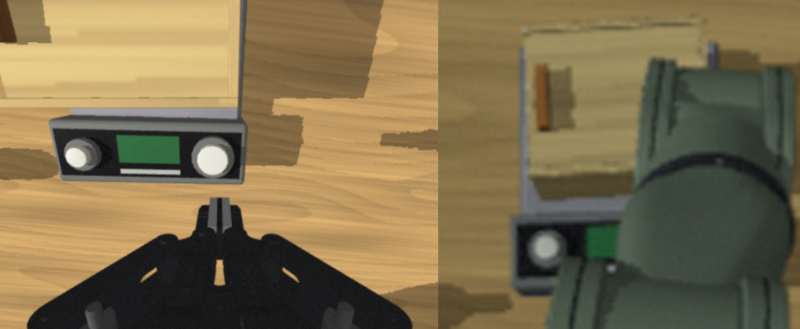

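The cover is shut: no gap shows at its right end and the pull is near the box end. Print is at (479,-63), so I'll press it.

>>> arm_command --pt "-0.001 -0.012 0.08 0 0 0 0" --pt "-0.001 -0.012 0.15 0 0 0 0" --pt "-0.001 -0.012 0.2 0 0 0 0" --pt "-0.001 -0.012 0.225 0 0 0 0" --pt "-0.001 -0.012 0.235 0 0 0 0" --pt "-0.001 -0.012 0.243 0 0 0 0" --pt "-0.001 -0.012 0.249 0 0 0 0" --pt "-0.001 -0.012 0.254 0 0 0 0" --pt "-0.001 -0.012 0.256 0 0 0 0" --pt "-0.001 -0.012 0.256 0 0 0 0" --pt "-0.001 -0.012 0.256 0 0 0 0"

```text
t: 40.82
ee_pos: [479.1, -63.5, 110.7]
tool_rot: [0.999, 0.054, 0.001, 0.0]
force: [-17.7, 5.1, 78.6]
width: -0.1
grip_force: 39.2
```

>>> arm_command --pt "0 0 -0.02 0 0 0 0" --pt "0 0 -0.06 0 0 0 0" --pt "0 0 -0.12 0 0 0 0" --pt "-0.05 0 -0.2 0 0 0 0" --pt "-0.1 0 -0.28 0 0 0 0" --pt "-0.1 0 -0.36 0 0 0 0" --pt "-0.1 0 -0.4 0 0 0 0" --pt "-0.1 0.1 -0.45 0 0 0 0" --pt "-0.1 0.2 -0.45 0 0 0 0" --pt "-0.1 0.3 -0.45 0 0 0 0" --pt "-0.1 0.4 -0.45 0 0 0 0" --pt "-0.1 0.4 -0.45 0 0 0 0" --pt "-0.1 0.4 -0.45 0 0 0 0"

```text
t: 41.9
ee_pos: [449.6, -274.5, 332.6]
tool_rot: [0.999, 0.051, -0.0, 0.002]
force: [-1.0, -0.4, -1.0]
width: 0.0
grip_force: 0.0
```

Run:
```python
from h import *
a=bot.get_image('scene'); b=bot.get_image('top')
A=cv2.resize(a[160:290,200:330],(400,400),interpolation=cv2.INTER_CUBIC);B=cv2.resize(b[130:240,190:300],(400,400),interpolation=cv2.INTER_CUBIC)
cv2.imwrite('pics/fin.png',np.hstack([A,B])[...,::-1]); plan()
for c in('scene','top'):
  for l in('bare_candle','oil_bottle','enamel_mug'):
    print(c,l,[np.round(ray(c,d['position'],0)[:2]).tolist() for d in bot.tip_of(l,c)[:1]])
```

```text
at 42.0 [ 450.5 -268.6  332.7] yaw 6.12 w 0.1 F [-0.6  1.  -0.2] q1,7 [ 0.51 -1.02]
scene bare_candle [[507.0, -484.0]]
scene oil_bottle [[388.0, 352.0]]
scene enamel_mug []
top bare_candle []
top oil_bottle [[399.0, 329.0]]
top enamel_mug [[476.0, 450.0]]
```

View pics/fin.png

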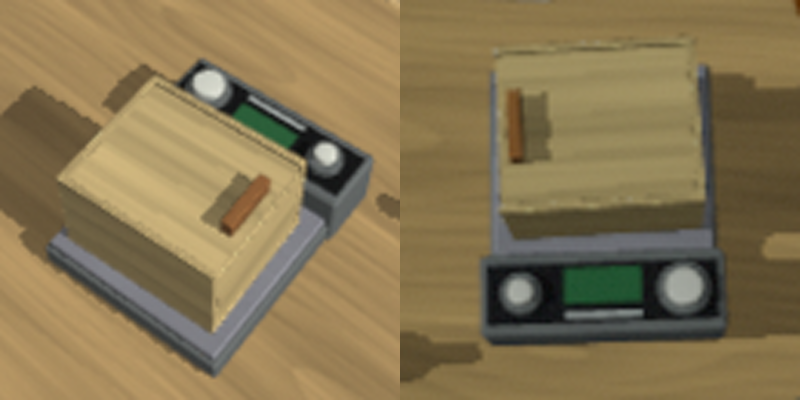

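Both views show the cover fully shut and both buttons up. The networks still place the bare candle, bottle and mug about where they stood, so I'll hand in.

```bash
python3 -c "
from plant import bot
print(bot.sign_off())"
```

```text
the job is handed in; nothing more can be done
None
```

I pressed tare with the box empty, stood all four finished candles one to a cell, slid the cover shut, pressed print, and handed the job in at about 42 s; no verdict was returned.

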